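# Put the turning tool in its rest and the mug away under the drying rack

### The job

The turning tool lies in the way in front of the drying rack: lay it in the two forks of its wooden rest. Then put the mug away under the rack, between the two jars already standing there, pushed back against the rack's back rail with its handle to the front. Do not disturb the jars, tip the mug, or push hard.

Things in the scene. Friction and masses are not known exactly. Their poses are not given: they have to be found in the camera images.
- turning_tool: pottery turning tool, loose, 60 g (all sizes in mm), lying flat in front of the rack: square wooden handle 130 long, 18 x 18 section, brass ferrule, flat steel wire loop 34 wide. Origin under the middle of the handle (handle from x = -65 to +65, z = 0 to 18), z up, x along the handle towards the loop, whose end is at x = +117
- tool_rest: fixed dark wooden rest, base 130 (x) x 80 (y) x 12 high; two upright forks 12 thick, 66 wide, at x = -46 and +46. Each has an upward-open slot along x, 24 wide, centred on y = 0: sill at z = 45, straight walls to z = 61, flared lips to z = 77. Origin: centre of the underside, z up. The tool belongs along x, underside on both sills, handle's middle between the forks, loop at either end
- mug: loose clay mug, about 280 g, outside diameter 80, height 95, open top. Origin at the centre of its underside, z up; its one handle sticks out to -x: an upright strap 10 (x) x 14 (y), 73 from the axis, z = 21 to 83, joined to the wall by level arms at z = 26 and z = 78; 28 free between strap and wall
- mug_handle (a point): middle of the upright strap of the mug's handle, 73 from the mug's axis and 52 above its underside
- rack: fixed wooden drying rack on the bench, 170 (x) x 360 (y). Origin in its middle on the bench, z up, open front at -x. 16 mm posts at the corners; four top slats along y, 20 wide with 30 gaps, z = 190 to 202, front edge at x = -85. A low back rail (30 high) has its front face at x = +35: the mug's axis is at x = -5 when it touches it
- jar_left: plain loose solid clay jar, belly diameter 72, height 110, no handle, standing under the rack on the +y side of the gap. Origin at the centre of its underside. Jar centres are 178 to 192 apart, so the gap between the bellies is 106 to 120
- jar_right: the same kind of jar on the -y side of the gap. Origin at the centre of its underside

How it is judged:
On the way, in this order (a step that is already met when the one before it is completed fails the run):
1. the turning tool lies released in both forks of the rest (z of turning_tool in the frame of tool_rest between 0.041 and 0.05 m and y of turning_tool in the frame of tool_rest between -0.006 and 0.006 m and x of turning_tool in the frame of tool_rest between -0.015 and 0.015 m and angle between the x axis of turning_tool and the x axis of tool_rest, either way round below 0.1 rad and contact force between the fingers and turning_tool below 0.1 N and linear speed of turning_tool below 0.02 m/s), for 0.2 s.
2. the mug stands upright under the rack between the jars, against the back rail, handle to the front (x of mug in the frame of rack between -0.011 and 0.001 m and horizontal distance between mug and jar_left below 0.115 m and horizontal distance between mug and jar_right below 0.115 m and angle between the x axis of mug and the x axis of rack, either way round below 0.3 rad and x of mug_handle in the frame of rack below -0.03 m and angle between mug's own z axis and vertical below 0.06 rad and height (world z) of mug below 0.004 m), for 0.2 s.
At the end, for the whole second after the job is handed in: Tool still and released on both sills of its rest, within 6 mm of mid-slot, 15 mm lengthwise, 0.1 rad, loop either end. Mug upright, still, released on the bench, within 6 mm of touching the back rail, within 115 mm of each jar (axis to axis), handle to the front within 0.3 rad (all of step 1 and all of step 2 and contact force between the fingers and mug below 0.1 N and linear speed of mug below 0.02 m/s).
It fails at once if a jar is shifted more than 8 mm or tipped (distance of any of jar_left, jar_right from where it was at the start of the episode above 0.008 m or angle between any of jar_left, jar_right's own z axis and vertical above 0.2 rad).
It fails at once if the mug is tipped more than 0.5 rad (angle between mug's own z axis and vertical above 0.5 rad).
It fails at once if the mug is pushed against the rack with more than 25 N (contact force between mug and rack above 25 N).
It fails at once if the mug is let go more than 30 mm above the bench (height (world z) of mug above 0.03 m and contact force between the fingers and mug below 0.05 N).
It fails at once if the tool is let go more than 90 mm above the bench (45 mm above the sills) (height (world z) of turning_tool above 0.09 m and contact force between the fingers and turning_tool below 0.05 N).
It also fails if it takes over 64 s, if anything falls off the work surface, if the arm or the gripper's body presses on something with over 40 N, if the wrist force passes 120 N, or if a joint passes its speed limit or range.

### The arm

A 7-joint arm with a two-finger parallel gripper is mounted at the origin on the work surface. World frame = base frame: x ahead of the robot, y to its left, z up, the work surface at z = 0. Lengths are in m, angles in rad, forces in N, time in s.
With the tool pointing down it reaches from about 0.4 to 0.85 m from the base axis. Payload 4.5 kg.
Tool frame: the origin (TCP) lies between the finger pads; the fingertips stand r.tip_reach ahead of it and the grasp point (between the pads) lies 3 mm ahead of it (r.tip_reach is the distance from the TCP to the fingertips, in m); z points along the fingers, y is the line along which they close (so a half turn about z gives the same grasp; the last joint's range is limited). The gripper opens to 88 mm and grips with 3 to 60 N. Pads are 18 mm wide; open, the fingers measure 123 mm over their backs; the gripper's body (75 mm by 187 mm) begins 45 mm behind the grasp point.
Start: joints at [0.034, 0.689, -0.195, 1.565, 0.157, 0.902, -0.215], TCP at [0.625, 0, 0.261] pointing down, gripper open.
Joint ranges: [-3.01, 3.01], [-0.46, 2.08], [-1.47, 1.51], [0.13, 2.56], [-1, 4.14], [0.04, 2.09], [-2.66, 2.66]. Speed limits (rad/s): [2.57, 2.57, 3.14, 3.14, 3.14, 3.14, 3.14].

### API

Orientations are given as a unit quaternion [x, y, z, w].
In Python, from plant import r gives the robot as it stands.
- The arm moves only by the tool step_arm, never from a script. Its argument "motion" is a list of rows, each an object with "dp": the shift along the tool's x, y, z in mm, a list of three; "twist": the turn, a rotation vector about the tool's x, y, z in rad, a list of three; "hand": the opening, from -1 (shut) to 1 (fully open). In form: [{"dp": [dx, dy, dz], "twist": [rx, ry, rz], "hand": hand}, ...]. A call has 1 to 5 rows; each row is the pose to reach, as a shift and turn from the pose commanded when the call began, along the tool's axes at that moment; what a row does not reach only later rows make up. A row lasts 1/8 s, in which the tool goes at most 62.5 mm and 10.7 degrees, less where a joint would pass 70% of its speed; a pose out of reach is approached as far as the arm can. A call with a gripper value outside its range is refused whole. The fingers move at their own pace and stop on an object; "force" is the grip in N (left out, the last holds). Time passes only in rows, so rows that repeat a pose let the fingers close. It gives the time, the measured TCP pose, the force, the opening and the grip force at its end, in the units of the state.
- r.get_state(): the state, without advancing time (a new reading comes with each control period).
- r.snapshot(name): name is "scene" or "side" or "wrist"; returns a dict with "pixels" (480x640x3 uint8, red, green, blue), "depth" (480x640 float32, m along the optical axis (not along the pixel's ray), 0 where there is no reading), "fx", "fy", "cx", "cy" (pixels), "xyz" and "orientation" of the camera in the world; the wrist camera has in their place "mount" (4x4, takes a point from camera to tool coordinates, whose origin is the TCP and whose axes are the flange's). Camera axes: x right, y down, z forward; pixel columns grow to the right and rows downward; lengths in m; the calibration is good to about 2 mm. A picture is of the moment at which its call begins: read the wrist's pose just before it.
- r.finish_job(): hands the job in; it is judged then, once.
Trained networks look in the newest picture that a camera, given by its name, has taken for a name from the list of things; names that differ only in an ending like _2 or _b are one class to them, and where a whole thing is asked for, a point or a joint stands for the part that bears it (a point fixed in the world has none). Each returns a list of dicts, best first, with "score" (0 to 1); they miss things now and then, are a little off and sometimes report something else, mostly with a low value. They report only what shows in the picture. A call takes as long as a camera call.
- r.search_frame(camera, thing): "at" ([x, y, z] in m, in the coordinates of the camera as it stood for that picture, good to about 4 mm: the middle of the surface that is visible of it).
The state is a dict: "clock": time; "q": joint angles; "qd": joint speeds; "joint_torque": joint torques, N m; "tool_pos": TCP position; "eef_rot": TCP orientation; "contact_force": force on the tool from outside, world axes, zero at the start; "moment": the same for the moment, N m; "opening": opening from 0.0 (shut) to 1.0 (fully open); "finger_force": force on a finger pad.
Only numpy, scipy, OpenCV 4.12 (cv2) and the standard library are available. Lean on these libraries where they do the work, as an engineer would, in place of code of your own. Each camera call takes 0.05 s, during which the arm holds its last target. There are 200 camera calls.

## Working session

There is one attempt and no reset: what is moved stays moved. The work goes in short steps, Python scripts to look and compute and a tool call to move; the robot and the scene stay as the last step left them, time stands still between calls to the robot, and variables do not carry over. Pictures are saved under pics/ and viewed, at most 10 in all, crops included, and the job is handed in when it is done.

Besides the shell and the picture viewer there is one more tool, called after "Emit:" by a JSON object that holds its "fn" and its "kwargs". step_arm: Moves the arm, as the interface text tells. Its arguments: {"type":"object","properties":{"motion":{"type":"array"},"force":{"type":"number"}},"required":["motion"]}

```bash
mkdir -p pics; ls; cat > h.py <<'E'
import numpy as np, cv2
from scipy.spatial.transform import Rotation as R
from plant import r
def cam(name):
    s=r.get_state(); c=r.snapshot(name)
    if 'mount' in c:
        T=np.eye(4);T[:3,:3]=R.from_quat(s['eef_rot']).as_matrix();T[:3,3]=s['tool_pos'];c['T']=T@np.array(c['mount'])
    else:
        T=np.eye(4);T[:3,:3]=R.from_quat(c['orientation']).as_matrix();T[:3,3]=c['xyz'];c['T']=T
    d=c['depth'];v,u=np.mgrid[:480,:640]
    P=np.stack([(u-c['cx'])/c['fx']*d,(v-c['cy'])/c['fy']*d,d],-1)
    c['P']=P@c['T'][:3,:3].T+c['T'][:3,3]; c['P'][d==0]=np.nan
    return c
def save(c,fn): cv2.imwrite('pics/'+fn,cv2.cvtColor(c['pixels'],cv2.COLOR_RGB2BGR))
def find(c,name,thing):
    return [(round(o['score'],2),np.round(c['T'][:3,:3]@np.array(o['at'])+c['T'][:3,3],4)) for o in r.search_frame(name,thing)]
E
python3 - <<'E'
from h import *
print(r.tip_reach, r.get_state())
for n in ['scene','side']:
    c=cam(n); save(c,n+'1.png'); print(n,c['T'].round(3).tolist(),c['fx'])
    np.savez('/tmp/'+n,P=c['P'],rgb=c['pixels'])
    for t in ['turning_tool','tool_rest','mug','mug_handle','rack','jar_left']: print(t,find(c,n,t)[:3])
E
```

```text
pics
0.022 {'clock': 0.0, 'q': array([ 0.0337841 ,  0.6899796 , -0.19451228,  1.56636538,  0.15733781,
        0.90250987, -0.21507284]), 'qd': array([ 2.12714362e-03,  8.77783292e-04, -3.99678110e-04, -5.37315516e-05,
        3.86316141e-04,  1.72247060e-03,  3.77338077e-05]), 'joint_torque': array([ 3.38560185e-04, -5.27571630e+01, -1.26686912e+00, -1.53434461e+01,
       -5.26333472e-02,  6.56995355e-03,  1.65937727e-04]), 'tool_pos': array([ 6.24393728e-01, -4.81924638e-05,  2.59907020e-01]), 'eef_rot': array([ 7.07052648e-01,  7.07160295e-01, -7.16901536e-04, -5.97400287e-04]), 'contact_force': array([ 0.33690264,  0.40609275, -0.31977806]), 'moment': array([-0.01692127, -0.0111841 , -0.01803613]), 'finger_force': 0.0, 'opening': 0.9995261532482939}
scene [[0.632, 0.656, -0.411, 0.902], [0.775, -0.537, 0.334, -0.273], [-0.001, -0.53, -0.848, 0.798], [0.0, 0.0, 0.0, 1.0]] 452.25844709185174
turning_tool [(0.62, array([ 0.4739, -0.0021,  0.0185])), (0.52, array([ 0.4801, -0.3478,  0.0613]))]
tool_rest [(0.88, array([0.4698, 0.2909, 0.0117]))]
mug [(0.97, array([ 0.4838, -0.347 ,  0.0613]))]
mug_handle [(0.87, array([ 0.4796, -0.3466,  0.0607]))]
rack [(0.61, array([ 0.7028, -0.0263,  0.1998]))]
jar_left [(0.88, array([0.6925, 0.0823, 0.0989]))]
side [[0.987, -0.085, 0.137, 0.474], [-0.162, -0.543, 0.824, -0.628], [0.005, -0.836, -0.549, 0.48], [0.0, 0.0, 0.0, 1.0]] 454.1726644500197
turning_tool [(0.98, array([0.4745, 0.0027, 0.0194]))]
tool_rest [(0.84, array([0.4796, 0.263 , 0.0105]))]
mug [(0.96, array([ 0.4949, -0.359 ,  0.0695]))]
mug_handle [(0.77, array([ 0.4922, -0.3592,  0.0632]))]
rack [(0.97, array([ 0.677 , -0.1402,  0.1861]))]
jar_left [(0.6, array([0.6649, 0.0734, 0.0819]))]
```

View pics/scene1.png

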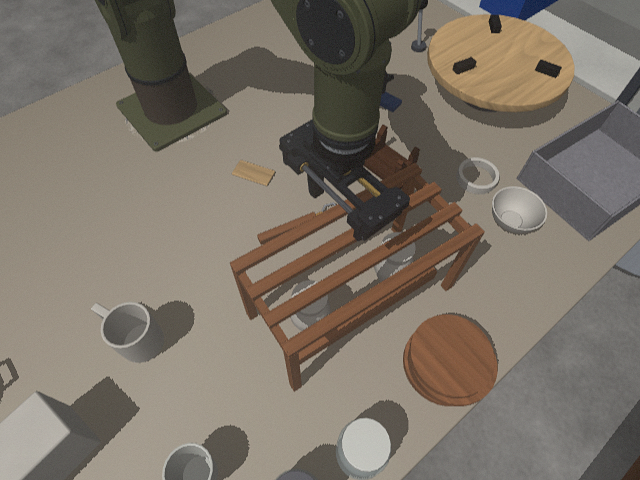

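View pics/side1.png

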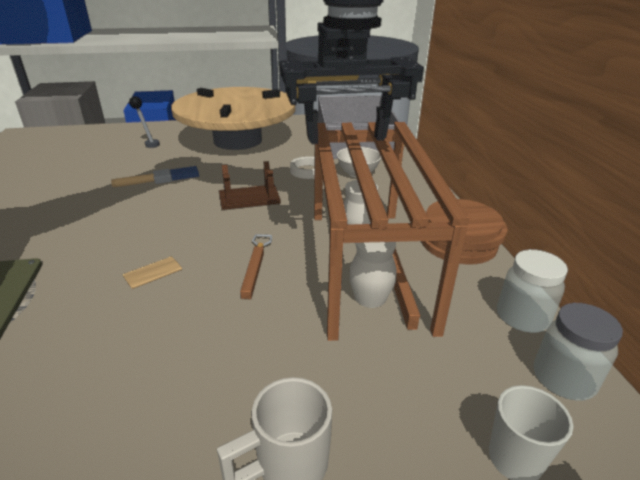

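Scene picture: the rack is centre (240–480, 190–380), the mug at (130,330) with its handle at (100,310) towards the robot, the rest at (390,160), behind the gripper. The side view shows the turning tool at (245,295)–(262,240), loop pointing to +y, the rest at (250,190), and the near jar at (372,270).

```bash
python3 - <<'E'
from h import *
S=np.load('/tmp/scene.npz');D=np.load('/tmp/side.npz')
def pts(Z,lo,hi):
    P=Z['P'].reshape(-1,3); C=Z['rgb'].reshape(-1,3)
    m=np.all((P>lo)&(P<hi),1); return P[m],C[m].astype(float)
def rect(P):
    c,s,a=cv2.minAreaRect((P[:,:2]*1000).astype(np.float32)); return np.round(c,1),np.round(s,1),round(a,1),len(P)
for n,Z in (('scene',S),('side',D)):
    P,C=pts(Z,[.40,-.12,.012],[.58,.12,.024]); m=C[:,0]-C[:,2]>25
    print(n,'tool',rect(P[m]),P[m][:,2].mean())
    P,C=pts(Z,[.38,.17,.008],[.6,.4,.017]); m=C[:,0]-C[:,2]>20
    print(n,'restbase',rect(P[m]) if m.sum()>5 else 0)
    P,C=pts(Z,[.38,.17,.04],[.6,.4,.082]); m=(C[:,0]-C[:,2]>15)
    print(n,'restfork',rect(P[m]) if m.sum()>5 else 0, P[m][:,2].max() if m.sum() else 0)
    P,C=pts(Z,[.5,-.35,.180],[.95,.3,.209]); m=(C[:,0]-C[:,2]>25)
    print(n,'rack',rect(P[m]))
    P,C=pts(Z,[.4,-.46,.088],[.6,-.25,.1]); print(n,'mugtop',rect(P), cv2.minEnclosingCircle((P[:,:2]*1000).astype(np.float32)))
    P,C=pts(Z,[.4,-.46,.03],[.6,-.25,.083]); 
    P2,_=pts(Z,[.4,-.46,.075],[.6,-.25,.1]); print(n,'mug all',rect(P2))
    for y0,y1 in ((-.25,-.02),(.0,.2)):
        P,C=pts(Z,[.55,y0,.03],[.85,y1,.115]); m=(np.ptp(C,axis=1)<30)
        print(n,'jar',y0,rect(P[m]) if m.sum()>5 else 0)
        if m.sum()>20:print(np.percentile(P[m],[2,50,98],axis=0).round(3).tolist())
E
```

```text
scene tool (array([473.6,  14.8]), array([145.6,  20. ]), 78.4, 465) 0.016760448919041306
scene restbase (array([487.8, 292. ]), array([104.8,  83. ]), 7.3, 752)
scene restfork (array([478. , 291.2]), array([106.6,  66.3]), 3.2, 352) 0.07806193997384614
scene rack (array([673.5,   3.6]), array([360.6, 171.5]), 83.9, 12193)
scene mugtop (array([ 499. , -342.7]), array([79.8, 78.6]), 25.9, 560) ((499.17449951171875, -342.3851013183594), 40.49833297729492)
scene mug all (array([ 484.1, -341.1]), array([ 79. , 110.5]), 84.9, 1074)
scene jar -0.25 (array([ 737.8, -138.2]), array([146.6, 278.8]), 72.3, 1057)
[[0.627, -0.181, 0.045], [0.675, -0.097, 0.097], [0.849, -0.058, 0.111]]
scene jar 0.0 (array([714.4, 100.1]), array([157.9, 211.9]), 84.1, 846)
[[0.624, 0.064, 0.039], [0.694, 0.084, 0.096], [0.776, 0.175, 0.111]]
side tool (array([474.5,  13.2]), array([146.4,  19. ]), 76.8, 538) 0.016806177077684926
side restbase (array([478.6, 288.7]), array([129.9,  84.6]), 5.9, 850)
side restfork (array([479.2, 287.5]), array([104.2,  69.2]), 4.6, 352) 0.07754757421563485
side rack (array([674.9,   2.4]), array([365.1, 170.3]), 83.8, 7831)
side mugtop (array([ 499.8, -344.3]), array([79.1, 79.6]), 16.6, 1542) ((500.4804992675781, -343.48870849609375), 40.8138542175293)
side mug all (array([ 489.3, -355.7]), array([111.3,  79.8]), 47.9, 3421)
side jar -0.25 (array([ 730.3, -144.5]), array([123.8, 294.1]), 71.4, 3112)
[[0.623, -0.183, 0.032], [0.661, -0.113, 0.071], [0.849, -0.084, 0.11]]
side jar 0.0 (array([681.4, 119. ]), array([117.3, 155.1]), 85.7, 835)
[[0.609, 0.062, 0.05], [0.666, 0.076, 0.081], [0.762, 0.179, 0.11]]
```

Emit:
{"fn": "step_arm", "kwargs": {"motion": [{"dp":[0,-60,0],"twist":[0,0,0.1],"hand":1},{"dp":[3,-120,10],"twist":[0,0,0.218],"hand":1},{"dp":[6,-152,60],"twist":[0,0,0.218],"hand":1},{"dp":[6,-152,90],"twist":[0,0,0.218],"hand":1},{"dp":[6,-152,90],"twist":[0,0,0.218],"hand":1}]}}

```text
clock: 1.32
tool_pos: [0.472, 0.0061, 0.1696]
eef_rot: [0.78, 0.626, -0.001, -0.001]
contact_force: [0.3, -0.0, 0.1]
opening: 1.001
finger_force: 0.0
```

```bash
python3 - <<'E'
from h import *
def rect(P):
    c,s,a=cv2.minAreaRect((P[:,:2]*1000).astype(np.float32)); return np.round(c,1),np.round(s,1),round(a,1),len(P)
c=cam('wrist'); save(c,'w1.png'); print(r.get_state()['tool_pos'].round(4), find(c,'wrist','turning_tool')[:2])
P=c['P'].reshape(-1,3);C=c['pixels'].reshape(-1,3).astype(float)
m=np.all((P>[.40,-.12,.012])&(P<[.58,.12,.024]),1)
print(m.sum()); 
if m.sum()>20:
    print(rect(P[m])); mm=m&(C[:,0]-C[:,2]>25); print(rect(P[mm]))
    # colour profile along axis
    d=np.array([np.cos(np.radians(77.5)),np.sin(np.radians(77.5))]);s=(P[m][:,:2]-[.472,.006])@d
    for k in range(-75,125,8):
        q=(s*1000>=k)&(s*1000<k+8)
        if q.sum(): print(k,q.sum(),C[m][q].mean(0).round(),P[m][q].mean(0).round(4))
c=cam('side')
P=c['P'].reshape(-1,3);ax=np.array([.4995,-.3433])
m=np.all((P>[.38,-.48,.025])&(P<[.6,-.25,.09]),1)&(np.linalg.norm(P[:,:2]-ax,axis=1)>.048)
d=P[m][:,:2]-ax; print('handle side',m.sum(),np.degrees(np.arctan2(d[:,1],d[:,0])%(2*np.pi)).mean(),np.linalg.norm(d,axis=1).max())
S=np.load('/tmp/scene.npz');P=S['P'].reshape(-1,3)
m=np.all((P>[.38,-.48,.025])&(P<[.6,-.25,.09]),1)&(np.linalg.norm(P[:,:2]-ax,axis=1)>.048)
d=P[m][:,:2]-ax; print('handle scene',m.sum(),np.degrees(np.arctan2(d[:,1],d[:,0])%(2*np.pi)).mean(),np.linalg.norm(d,axis=1).max())
E
```

```text
[0.4733 0.0061 0.1707] [(0.76, array([0.4787, 0.0356, 0.0188]))]
5495
(array([480.3,  32.6]), array([180.1,  35.7]), 78.8, 5495)
(array([474.5,  16.1]), array([145.4,  17.4]), 77.1, 5342)
-67 76 [145.  99.  72.] [ 0.4585 -0.0529  0.0183]
-59 260 [146.  96.  68.] [ 0.4597 -0.0476  0.0184]
-51 257 [145.  93.  64.] [ 0.4614 -0.0397  0.0184]
-43 260 [144.  90.  60.] [ 0.463  -0.0319  0.0184]
-35 263 [145.  90.  59.] [ 0.465  -0.0242  0.0184]
-27 282 [144.  89.  58.] [ 0.4669 -0.0164  0.0183]
-19 290 [143.  89.  58.] [ 0.4687 -0.0086  0.0184]
-11 284 [143.  88.  57.] [ 0.4703 -0.0008  0.0184]
-3 296 [143.  88.  57.] [0.4722 0.007  0.0184]
5 301 [142.  88.  57.] [0.4739 0.0148 0.0185]
13 318 [141.  87.  57.] [0.4759 0.0225 0.0184]
21 323 [141.  87.  57.] [0.4776 0.0303 0.0184]
29 329 [140.  86.  56.] [0.4793 0.0381 0.0185]
37 341 [139.  85.  55.] [0.481  0.046  0.0184]
45 359 [137.  85.  55.] [0.4831 0.0539 0.0184]
53 361 [136.  84.  55.] [0.4848 0.0617 0.0184]
61 332 [126.  80.  50.] [0.4864 0.0692 0.0176]
69 222 [163. 121.  63.] [0.4883 0.0771 0.0146]
77 198 [161. 121.  68.] [0.4899 0.0843 0.0145]
85 31 [133. 135. 141.] [0.494  0.092  0.0124]
93 27 [110. 112. 117.] [0.4915 0.1001 0.0125]
101 33 [ 96.  98. 102.] [0.4967 0.1079 0.0125]
109 35 [78. 79. 82.] [0.504  0.1155 0.0124]
117 17 [76. 77. 81.] [0.5071 0.1186 0.0125]
handle side 1043 203.81157682114872 0.07786922323823146
handle scene 340 255.18695064623503 0.16463935394687976
```

Emit:
{"fn": "step_arm", "kwargs": {"motion": [{"dp":[3,0,50],"twist":[0,0,0],"hand":0},{"dp":[3,0,100],"twist":[0,0,0],"hand":0},{"dp":[3,0,135],"twist":[0,0,0],"hand":0},{"dp":[3,0,144],"twist":[0,0,0],"hand":0},{"dp":[3,0,144],"twist":[0,0,0],"hand":0}]}}

```text
clock: 2.1
tool_pos: [0.4748, 0.0089, 0.0273]
eef_rot: [0.78, 0.626, 0.001, 0.001]
contact_force: [0.0, -0.0, -0.0]
opening: 0.499
finger_force: 0.0
```

Emit:
{"fn": "step_arm", "kwargs": {"motion": [{"dp":[0,0,0],"twist":[0,0,0],"hand":-1},{"dp":[0,0,0],"twist":[0,0,0],"hand":-1},{"dp":[0,0,0],"twist":[0,0,0],"hand":-1},{"dp":[0,0,0],"twist":[0,0,0],"hand":-1},{"dp":[0,0,0],"twist":[0,0,0],"hand":-1}], "force": 25}}

```text
clock: 2.72
tool_pos: [0.4741, 0.0089, 0.0275]
eef_rot: [0.78, 0.626, 0.0, 0.0]
contact_force: [0.1, -0.5, 7.6]
opening: 0.198
finger_force: 25.0
```

Emit:
{"fn": "step_arm", "kwargs": {"motion": [{"dp":[0,0,-40],"twist":[0,0,0],"hand":-1},{"dp":[0,0,-90],"twist":[0,0,0],"hand":-1},{"dp":[40,-10,-140],"twist":[0,0,0],"hand":-1},{"dp":[95,-20,-150],"twist":[0,0,0.1],"hand":-1},{"dp":[150,-30,-150],"twist":[0,0,0.25],"hand":-1}]}}

```text
clock: 3.35
tool_pos: [0.4776, 0.1635, 0.1784]
eef_rot: [0.853, 0.521, 0.002, -0.0]
contact_force: [0.9, 0.0, -0.8]
opening: 0.2
finger_force: 25.0
```

Emit:
{"fn": "step_arm", "kwargs": {"motion": [{"dp":[40,-20,0],"twist":[0,0,0.18],"hand":-1},{"dp":[80,-40,0],"twist":[0,0,0.36],"hand":-1},{"dp":[114,-55,0],"twist":[0,0,0.54],"hand":-1},{"dp":[114,-55,0],"twist":[0,0,0.72],"hand":-1},{"dp":[114,-55,0],"twist":[0,0,0.9],"hand":-1}]}}

```text
clock: 3.98
tool_pos: [0.4785, 0.2891, 0.1766]
eef_rot: [0.995, 0.099, -0.0, -0.0]
contact_force: [-0.6, -0.1, 0.2]
opening: 0.2
finger_force: 25.0
```

Emit:
{"fn": "step_arm", "kwargs": {"motion": [{"dp":[0,0,0],"twist":[0,0,0.11],"hand":-1},{"dp":[0,0,0],"twist":[0,0,0.11],"hand":-1},{"dp":[0,0,0],"twist":[0,0,0.11],"hand":-1}]}}

```text
clock: 4.35
tool_pos: [0.479, 0.2884, 0.1767]
eef_rot: [0.999, 0.047, -0.0, -0.0]
contact_force: [-0.5, -0.6, -1.4]
opening: 0.201
finger_force: 25.0
```

```bash
python3 - <<'E'
from h import *
def rect(P):
    c,s,a=cv2.minAreaRect((P[:,:2]*1000).astype(np.float32)); return np.round(c,1),np.round(s,1),round(a,1),len(P)
s=r.get_state();print(s['tool_pos'].round(4),s['eef_rot'].round(4))
for n in ('wrist','scene','side'):
    c=cam(n); save(c,n+'2.png'); np.savez('/tmp/%s2'%n,P=c['P'],rgb=c['pixels'])
    P=c['P'].reshape(-1,3);C=c['pixels'].reshape(-1,3).astype(float)
    w=C[:,0]-C[:,2]>15
    print(n,find(c,n,'tool_rest')[:1])
    for nm,lo,hi in (('base',.009,.016),('fork',.045,.080),('top',.07,.081),('held',.11,.2)):
        m=w&np.all((P>[.36,.19,lo])&(P<[.66,.40,hi]),1)
        if m.sum()>10: print(n,nm,rect(P[m]),P[m][:,2].max().round(4))
E
```

```text
[0.479  0.2884 0.1767] [ 9.989e-01  4.740e-02 -1.000e-04 -1.000e-04]
wrist [(0.58, array([0.49  , 0.3081, 0.0127]))]
wrist base (array([525.7, 278.3]), array([119.2, 241.1]), 72.7, 7853) 0.0159
wrist fork (array([534.6, 272.4]), array([ 98.3, 220.5]), 68.3, 2599) 0.0799
wrist top (array([553.3, 250.9]), array([ 39.7, 167.9]), 33.1, 1231) 0.0809
wrist held (array([497.7, 290. ]), array([ 49.1, 168.8]), 89.2, 16377) 0.1975
scene []
scene base (array([478.8, 290.2]), array([130.1,  82.1]), 4.4, 762) 0.0155
scene fork (array([478.4, 290.2]), array([105.3,  66.7]), 4.9, 355) 0.077
scene top (array([478.3, 291.1]), array([103.9,  64.6]), 5.1, 89) 0.077
scene held (array([535.8, 290.8]), array([115. ,  38.1]), 6.8, 422) 0.1867
side [(0.93, array([0.4832, 0.2606, 0.0122]))]
side base (array([531.2, 302.9]), array([249. , 101.4]), 16.8, 843) 0.0157
side fork (array([479.1, 288.4]), array([104.1,  68.3]), 4.5, 313) 0.0766
side top (array([479. , 287.8]), array([104.1,  62.3]), 5.1, 81) 0.0766
side held (array([525.7, 271.4]), array([ 85.5, 216.4]), 68.0, 647) 0.1865
```

View pics/wrist2.png

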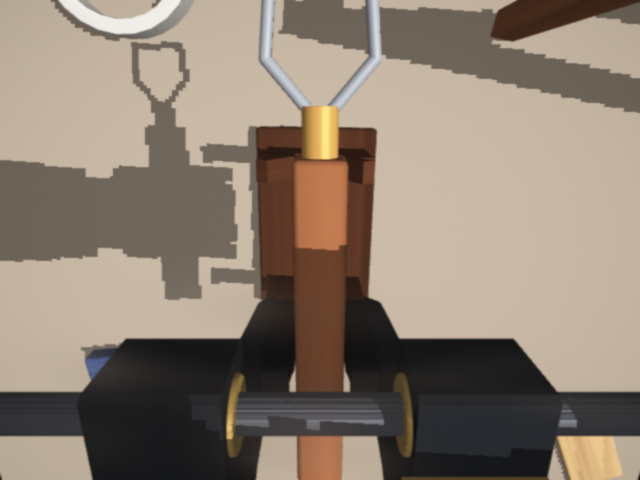

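The wrist picture shows the handle (320, 160–480) lined up over the rest's base (258–375, 130–300), with the loop forward. I'll lower it.

Emit:
{"fn": "step_arm", "kwargs": {"motion": [{"dp":[0,-1,40],"twist":[0,0,0],"hand":-1},{"dp":[0,-1,70],"twist":[0,0,0],"hand":-1},{"dp":[0,-1,85],"twist":[0,0,0],"hand":-1},{"dp":[0,-1,94],"twist":[0,0,0],"hand":-1},{"dp":[0,-1,98],"twist":[0,0,0],"hand":-1}]}}

```text
clock: 5.28
tool_pos: [0.4794, 0.2895, 0.0789]
eef_rot: [0.999, 0.046, 0.0, -0.0]
contact_force: [-0.1, -0.6, -1.4]
opening: 0.201
finger_force: 25.0
```

Emit:
{"fn": "step_arm", "kwargs": {"motion": [{"dp":[0,0,2],"twist":[0,0,0],"hand":-1},{"dp":[0,0,4],"twist":[0,0,0],"hand":-1},{"dp":[0,0,5],"twist":[0,0,0],"hand":-1},{"dp":[0,0,5],"twist":[0,0,0],"hand":-1}]}}

```text
clock: 5.78
tool_pos: [0.4791, 0.2895, 0.0739]
eef_rot: [0.999, 0.046, 0.0, -0.0]
contact_force: [0.2, 0.3, -0.9]
opening: 0.202
finger_force: 25.0
```

Emit:
{"fn": "step_arm", "kwargs": {"motion": [{"dp":[0,0,1],"twist":[0,0,0],"hand":-1},{"dp":[0,0,1],"twist":[0,0,0],"hand":-1},{"dp":[0,0,1],"twist":[0,0,0],"hand":-0.3},{"dp":[0,0,1],"twist":[0,0,0],"hand":0.2},{"dp":[0,0,1],"twist":[0,0,0],"hand":0.2}]}}

```text
clock: 6.4
tool_pos: [0.4791, 0.2895, 0.0728]
eef_rot: [0.999, 0.046, 0.0, -0.0]
contact_force: [-0.5, -0.9, 0.0]
opening: 0.515
finger_force: 0.0
```

Emit:
{"fn": "step_arm", "kwargs": {"motion": [{"dp":[0,0,-20],"twist":[0,0,0],"hand":0.2},{"dp":[0,0,-70],"twist":[0,0,0],"hand":0.2},{"dp":[0,0,-130],"twist":[0,0,0],"hand":0.5},{"dp":[0,0,-130],"twist":[0,0,0],"hand":0.5}]}}

```text
clock: 6.9
tool_pos: [0.4817, 0.2905, 0.207]
eef_rot: [0.999, 0.046, 0.004, -0.002]
contact_force: [0.1, 0.1, -0.4]
opening: 0.749
finger_force: 0.0
```

```bash
python3 - <<'E'
from h import *
def rect(P):
    c,s,a=cv2.minAreaRect((P[:,:2]*1000).astype(np.float32)); return np.round(c,1),np.round(s,1),round(a,1),len(P)
s=r.get_state();print(s['clock'],s['tool_pos'].round(4),s['q'].round(2))
c=cam('wrist'); save(c,'w3.png')
P=c['P'].reshape(-1,3);C=c['pixels'].reshape(-1,3).astype(float)
w=C[:,0]-C[:,2]>15
for nm,lo,hi in (('base',.009,.016),('forktop',.072,.080),('tool',.058,.068)):
    m=w&np.all((P>[.36,.22,lo])&(P<[.62,.36,hi]),1)
    if m.sum()>10: print(nm,rect(P[m]),P[m][:,2].mean().round(4))
d=np.array([np.cos(.09),np.sin(.09)]);sx=(P[m][:,:2]-[.479,.2895])@d
for k in range(-80,90,16):
    q=(sx*1000>=k)&(sx*1000<k+16)
    if q.sum(): print(k,q.sum(),P[m][q].mean(0).round(4))
c=cam('side');save(c,'s3.png')
P=c['P'].reshape(-1,3);C=c['pixels'].reshape(-1,3).astype(float)
# refine mug
m=np.all((P>[.40,-.45,.090])&(P<[.6,-.25,.1]),1)
(x,y),rad=cv2.minEnclosingCircle((P[m][:,:2]*1000).astype(np.float32));print('mug',x,y,rad)
E
```

```text
6.9 [0.4817 0.2905 0.207 ] [-0.79  0.69  0.28  1.84 -0.29  0.64 -1.82]
base (array([478.7, 292.2]), array([128.9,  80.2]), 4.7, 8710) 0.0124
forktop (array([477.9, 292. ]), array([104.6,  63.6]), 4.8, 1257) 0.0748
tool (array([485.3, 292.9]), array([145.,  64.]), 4.9, 6700) 0.0631
-80 51 [0.4144 0.2846 0.0631]
-64 667 [0.4243 0.2855 0.0633]
-48 1060 [0.4378 0.2878 0.063 ]
-32 576 [0.4551 0.288  0.0633]
-16 612 [0.471  0.2892 0.0634]
0 640 [0.487  0.2908 0.0635]
16 675 [0.5029 0.2926 0.0634]
32 1053 [0.5199 0.2942 0.0635]
48 971 [0.5333 0.2957 0.0633]
64 395 [0.5503 0.2967 0.0598]
mug 499.77056884765625 -343.6966247558594 40.481285095214844
```

View pics/w3.png

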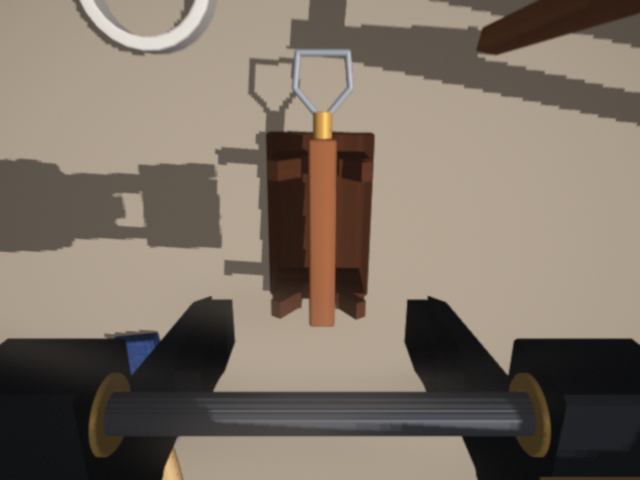

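The wrist picture shows the tool seated in both forks, handle (322,140–325) centred, loop forward at (322,70). Top face at z = 0.063, so its underside is on the sills. Next is the mug.

```bash
cat >> h.py <<'E'
def pose(psi,phi,gp):
    """heading psi, down-pitch phi (deg), grasp point gp -> TCP pos, rot matrix"""
    p,f=np.radians(psi),np.radians(phi)
    z=np.array([np.cos(f)*np.cos(p),np.cos(f)*np.sin(p),-np.sin(f)]);y=np.array([np.sin(p),-np.cos(p),0])
    return np.array(gp)-.003*z, np.stack([np.cross(y,z),y,z],1)
def move(psi,phi,gp):
    s=r.get_state();R0=R.from_quat(s['eef_rot']).as_matrix();t,M=pose(psi,phi,gp)
    tw=R.from_matrix(R0.T@M).as_rotvec()
    print('dp',((R0.T@(t-s['tool_pos']))*1000).round(1),'twist',tw.round(3),'rows',round(max(np.degrees(np.linalg.norm(tw))/10.7,np.linalg.norm(t-s['tool_pos'])/.0625),1))
E
python3 - <<'E'
from h import *
c=cam('wrist'); print('cam in tool',np.array(c['mount']).round(3).tolist())
c=cam('scene');P=c['P'].reshape(-1,3)
c=cam('side');Q=c['P'].reshape(-1,3)
A=np.vstack([P,Q]);A=A[np.isfinite(A).all(1)]
for x in np.arange(.2,.6,.05):
    print(round(x,2),[int(1000*max([0,*A[(A[:,0]>=x)&(A[:,0]<x+.05)&(A[:,1]>=y)&(A[:,1]<y+.05)][:,2]])) for y in np.arange(-.65,-.1,.05)])
# mug handle: from scene near axis
ax=np.array([.4998,-.3436])
for n,B in (('scene',P),('side',Q)):
    rr=np.linalg.norm(B[:,:2]-ax,axis=1);m=(B[:,2]>.03)&(B[:,2]<.09)&(rr>.05)&(rr<.085)
    d=B[m][:,:2]-ax;a=np.degrees(np.arctan2(d[:,1],d[:,0]))%360;h=np.histogram(a,36,(0,360))[0]
    print(n,h.tolist(), np.median(a), a[(a>180)&(a<230)].mean())
move(0,90,[.40,-.05,.33])
E
```

```text
cam in tool [[0.0, -0.952, -0.307, 0.08], [1.0, 0.0, -0.0, -0.001], [0.0, -0.307, 0.952, -0.125], [0.0, 0.0, 0.0, 1.0]]
0.2 [0, 0, 2, 3, 4, 3, 3, 3, 3, 3, 3]
0.25 [0, 0, 2, 2, 3, 2, 3, 3, 3, 3, 5]
0.3 [0, 0, 3, 3, 2, 3, 2, 3, 3, 2, 3]
0.35 [0, 3, 3, 3, 3, 2, 3, 3, 3, 3, 2]
0.4 [0, 2, 3, 4, 2, 84, 3, 3, 3, 2, 3]
0.45 [0, 2, 3, 3, 2, 97, 97, 2, 3, 3, 2]
0.5 [0, 110, 112, 112, 3, 96, 96, 2, 3, 2, 2]
0.55 [0, 113, 112, 112, 2, 2, 3, 3, 3, 203, 204]
scene [0, 0, 0, 0, 0, 0, 0, 0, 0, 0, 0, 0, 0, 0, 0, 0, 0, 0, 0, 61, 90, 0, 0, 0, 0, 0, 0, 0, 0, 0, 0, 0, 0, 0, 0, 0] 201.4010405700226 201.03510070235137
side [0, 0, 0, 0, 0, 0, 0, 0, 0, 0, 0, 0, 0, 0, 0, 0, 0, 0, 0, 214, 707, 0, 0, 0, 0, 0, 0, 0, 0, 0, 0, 0, 0, 0, 0, 0] 204.81983365333036 203.53302452087016
dp [-109.6  330.5 -131. ] twist [0.001 0.003 0.093] rows 6.0
```

Emit:
{"fn": "step_arm", "kwargs": {"motion": [{"dp":[-20,40,-50],"twist":[0,0,0.05],"hand":0.5},{"dp":[-40,90,-90],"twist":[0,0,0.09],"hand":0.5},{"dp":[-60,150,-110],"twist":[0,0,0.09],"hand":0.5},{"dp":[-80,210,-130],"twist":[0,0,0.09],"hand":0.5},{"dp":[-95,270,-130],"twist":[0,0,0.09],"hand":0.5}]}}

```text
clock: 7.78
tool_pos: [0.4115, 0.025, 0.3319]
eef_rot: [1.0, 0.002, 0.0, 0.0]
contact_force: [1.2, 0.3, 0.2]
opening: 0.753
finger_force: 0.0
```

```bash
python3 - <<'E'
from h import *
s=r.get_state();print(s['tool_pos'].round(4),s['q'].round(2))
move(20,70,[.36,-.30,.25])
E
```

```text
[0.4115 0.025  0.3319] [-0.46  0.33  0.4   2.08 -0.18  0.77 -1.52]
dp [-53.8 325.1  79.1] twist [ 0.06   0.345 -0.342] rows 5.4
```

Emit:
{"fn": "step_arm", "kwargs": {"motion": [{"dp":[-20,60,0],"twist":[0,0,-0.1],"hand":0.5},{"dp":[-40,120,0],"twist":[0.02,0.1,-0.2],"hand":0.5},{"dp":[-54,180,20],"twist":[0.05,0.2,-0.3],"hand":0.5},{"dp":[-54,240,40],"twist":[0.06,0.3,-0.34],"hand":0.5},{"dp":[-54,300,60],"twist":[0.06,0.34,-0.34],"hand":0.5}]}}

```text
clock: 8.4
tool_pos: [0.3685, -0.1695, 0.3008]
eef_rot: [0.975, 0.164, 0.144, -0.038]
contact_force: [0.9, 0.6, 1.0]
opening: 0.751
finger_force: 0.0
```

```bash
python3 - <<'E'
from h import *
s=r.get_state();print(s['tool_pos'].round(4),s['q'].round(2))
p=np.radians(22.5);h=np.array([np.cos(p),np.sin(p),0]);strap=np.array([.4998,-.3436,.052])-.073*h
print(strap)
move(22.5,35,strap-.09*h+[0,0,.10])
E
```

```text
[ 0.3685 -0.1695  0.3008] [ 0.46  0.3   0.05  2.28 -0.61  0.45 -0.19]
[ 0.43235679 -0.37153589  0.052     ]
dp [-135.7  220.9  106.1] twist [ 0.011  0.662 -0.063] rows 4.5
```

Emit:
{"fn": "step_arm", "kwargs": {"motion": [{"dp":[-30,50,20],"twist":[0,0.16,0],"hand":0.5},{"dp":[-60,100,40],"twist":[0,0.32,-0.03],"hand":0.5},{"dp":[-95,150,70],"twist":[0,0.48,-0.06],"hand":0.5},{"dp":[-125,200,95],"twist":[0.01,0.62,-0.06],"hand":0.5},{"dp":[-136,221,106],"twist":[0.01,0.66,-0.06],"hand":0.5}]}}

```text
clock: 9.02
tool_pos: [0.3584, -0.3171, 0.1996]
eef_rot: [0.909, 0.179, 0.368, -0.085]
contact_force: [1.8, -1.6, -1.2]
opening: 0.752
finger_force: 0.0
```

```bash
python3 - <<'E'
from h import *
s=r.get_state();print(s['tool_pos'].round(4),s['q'].round(2))
p=np.radians(22.5);h=np.array([np.cos(p),np.sin(p),0]);strap=np.array([.4998,-.3436,.052])-.073*h
move(22.5,35,strap-.09*h+[0,0,.10])
E
```

```text
[ 0.3584 -0.3171  0.1996] [ 1.58  0.88 -0.84  2.22 -0.94  0.19  0.74]
dp [-63.2  79.4  -0.3] twist [-0.02   0.186 -0.015] rows 1.6
```

Emit:
{"fn": "step_arm", "kwargs": {"motion": [{"dp":[-63,79,0],"twist":[0,0.02,0],"hand":0.5},{"dp":[-63,79,0],"twist":[0,0.02,0],"hand":0.5},{"dp":[-63,79,0],"twist":[0,0.02,0],"hand":0.5},{"dp":[-63,79,0],"twist":[0,0.02,0],"hand":0.5}]}}

```text
clock: 9.52
tool_pos: [0.3455, -0.404, 0.1531]
eef_rot: [0.906, 0.177, 0.373, -0.089]
contact_force: [0.6, -0.0, -0.4]
opening: 0.745
finger_force: 0.0
```

```bash
python3 - <<'E'
from h import *
s=r.get_state();print(s['tool_pos'].round(4),s['q'].round(2))
p=np.radians(22.5);h=np.array([np.cos(p),np.sin(p),0]);strap=np.array([.4998,-.3436,.052])-.073*h
move(22.5,45,strap-.07*h+[0,0,.05])
move(22.5,45,strap)
move(22.5,55,strap-.04*h+[0,0,.057])
E
```

```text
[ 0.3455 -0.404   0.1531] [ 1.56  0.96 -0.62  2.01 -0.8   0.41  0.74]
dp [-20.1   4.8  49. ] twist [-0.025 -0.002 -0.018] rows 0.9
dp [ -6.1   6.7 133.9] twist [-0.025 -0.002 -0.018] rows 2.1
dp [ 6.6  4.8 65.4] twist [-0.026 -0.176 -0.015] rows 1.1
```

Emit:
{"fn": "step_arm", "kwargs": {"motion": [{"dp":[-20,5,20],"twist":[-0.025,0,-0.018],"hand":0.5},{"dp":[-20,5,49],"twist":[-0.025,0,-0.018],"hand":0.5},{"dp":[-20,5,49],"twist":[-0.025,0,-0.018],"hand":0.5}]}}

```text
clock: 9.9
tool_pos: [0.3667, -0.3979, 0.1046]
eef_rot: [0.905, 0.181, 0.377, -0.076]
contact_force: [-0.1, 0.3, 0.6]
opening: 0.749
finger_force: 0.0
```

```bash
python3 - <<'E'
from h import *
s=r.get_state();print(s['tool_pos'].round(4),s['q'].round(2))
c=cam('wrist');save(c,'w4.png')
P=c['P'].reshape(-1,3)
m=np.all((P>[.42,-.42,.091])&(P<[.58,-.26,.1]),1)
(x,y),rad=cv2.minEnclosingCircle((P[m][:,:2]*1000).astype(np.float32));print('mug',x,y,rad,m.sum())
ax=np.array([.4998,-.3436]);d=P[:,:2]-ax;rr=np.linalg.norm(d,axis=1)
m=(P[:,2]>.077)&(P[:,2]<.09)&(rr>.046)&(rr<.09);print('top arm ang',m.sum(),np.degrees(np.arctan2(d[m,1],d[m,0])).mean()%360, rr[m].max())
m=(P[:,2]>.03)&(P[:,2]<.08)&(rr>.065)&(rr<.09);print('strap',m.sum(),np.nanmedian(P[m],0).round(4), np.percentile(P[m],[2,98],axis=0).round(4))
p=np.radians(22.5);h=np.array([np.cos(p),np.sin(p),0]);strap=np.array([.4998,-.3436,.052])-.073*h
move(22.5,45,strap)
E
```

```text
[ 0.3667 -0.3979  0.1046] [ 1.56  1.08 -0.71  2.02 -0.84  0.24  0.82]
mug 499.03912353515625 -342.3360900878906 40.61930465698242 4870
top arm ang 1906 199.74698159858875 0.07879200721988126
strap 1208 [ 0.4267 -0.3704  0.0591] [[ 0.4246 -0.3761  0.0313]
 [ 0.4304 -0.3638  0.0794]]
dp [13.  -0.2 85.2] twist [-0.    -0.002  0.002] rows 1.4
```

View pics/w4.png

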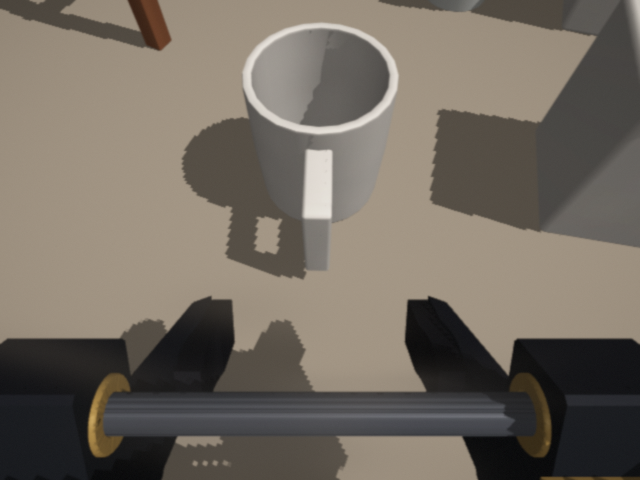

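The wrist picture shows the mug (320,120) with its strap facing the gripper at (317,210), centred between the fingers at (215,330) and (425,330).

```bash
python3 - <<'E'
from h import *
move(20.8,45,[.4314,-.3685,.052])
E
```

```text
dp [13.2 -3.4 85.4] twist [-0.021 -0.002  0.023] rows 1.4
```

Emit:
{"fn": "step_arm", "kwargs": {"motion": [{"dp":[13,-3,30],"twist":[-0.02,0,0.02],"hand":0.5},{"dp":[13,-3,60],"twist":[-0.02,0,0.02],"hand":0.2},{"dp":[13,-3,80],"twist":[-0.02,0,0.02],"hand":0},{"dp":[13,-3,85],"twist":[-0.02,0,0.02],"hand":-0.2},{"dp":[13,-3,85],"twist":[-0.02,0,0.02],"hand":-0.3}]}}

```text
clock: 10.58
tool_pos: [0.4283, -0.3799, 0.0557]
eef_rot: [0.908, 0.169, 0.376, -0.073]
contact_force: [0.0, 0.3, 0.1]
opening: 0.351
finger_force: 0.2
```

```bash
python3 - <<'E'
from h import *
s=r.get_state();print(s['tool_pos'].round(4),s['q'].round(2),s['opening'],s['contact_force'])
move(20.8,45,[.4314,-.3685,.052])
c=cam('wrist');P=c['P'].reshape(-1,3);save(c,'w5.png')
m=np.all((P>[.42,-.42,.091])&(P<[.58,-.26,.1]),1)
print('mug',cv2.minEnclosingCircle((P[m][:,:2]*1000).astype(np.float32)),m.sum())
E
```

```text
[ 0.4283 -0.3799  0.0557] [ 1.49  1.22 -0.81  2.   -1.    0.04  0.95] 0.3510879249827427 [0.01123158 0.26762054 0.12285656]
dp [ 2.3 -9.5  4.6] twist [-0.008 -0.     0.001] rows 0.2
mug ((499.0074462890625, -341.4803161621094), 40.72096633911133) 11095
```

Emit:
{"fn": "step_arm", "kwargs": {"motion": [{"dp":[0,0,2],"twist":[0,0,0],"hand":-0.5},{"dp":[0,0,2],"twist":[0,0,0],"hand":-0.6},{"dp":[0,0,2],"twist":[0,0,0],"hand":-1},{"dp":[0,0,2],"twist":[0,0,0],"hand":-1},{"dp":[0,0,2],"twist":[0,0,0],"hand":-1}], "force": 10}}

```text
clock: 11.25
tool_pos: [0.4296, -0.3791, 0.0543]
eef_rot: [0.908, 0.169, 0.376, -0.073]
contact_force: [-3.9, -1.1, 3.4]
opening: 0.16
finger_force: 10.0
```

```bash
python3 - <<'E'
from h import *
s=r.get_state();print(s['tool_pos'].round(4),s['q'].round(2),s['opening'],s['contact_force'])
c=cam('wrist');P=c['P'].reshape(-1,3);save(c,'w6.png')
m=np.all((P>[.42,-.42,.091])&(P<[.58,-.26,.1]),1)
print('mug',cv2.minEnclosingCircle((P[m][:,:2]*1000).astype(np.float32)),m.sum())
M=R.from_quat(s['eef_rot']).as_matrix();print('heading',np.degrees(np.arctan2(M[1,2],M[0,2])),'pitch',np.degrees(np.arcsin(-M[2,2])),'GP',(s['tool_pos']+.003*M[:,2]).round(4))
E
```

```text
[ 0.4296 -0.3791  0.0543] [ 1.49  1.22 -0.81  2.   -1.    0.04  0.95] 0.15960029841781864 [-3.92818289 -1.09495442  3.41333417]
mug ((499.499267578125, -342.57373046875), 40.802391052246094) 11330
heading 21.623214075513555 pitch 44.937998067941535 GP [ 0.4316 -0.3784  0.0522]
```

View pics/w6.png

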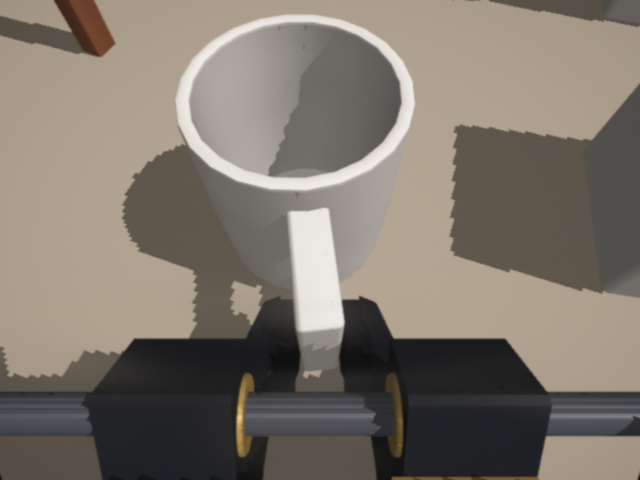

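The wrist picture shows the strap at (315,300) gripped between both fingers, leaning about 6° from the gripper's heading. The mug is upright, rim at (295,100).

Emit:
{"fn": "step_arm", "kwargs": {"motion": [{"dp":[0,0,0],"twist":[0,0,0],"hand":-1},{"dp":[0,0,0],"twist":[0,0,0],"hand":-1},{"dp":[3,0,-3],"twist":[0,0,0],"hand":-1},{"dp":[6,0,-6],"twist":[0,0,0],"hand":-1},{"dp":[8,0,-8],"twist":[0,0,0],"hand":-1}], "force": 50}}

```text
clock: 11.92
tool_pos: [0.4299, -0.3796, 0.0655]
eef_rot: [0.908, 0.169, 0.376, -0.073]
contact_force: [0.1, 0.7, -2.8]
opening: 0.151
finger_force: 49.8
```

```bash
cat >> h.py <<'E'
def mugstate(lo=.06):
    """fit mug rim plane/circle from wrist cam"""
    s=r.get_state();M=R.from_quat(s['eef_rot']).as_matrix();gp=s['tool_pos']+.003*M[:,2]
    c=cam('wrist');P=c['P'].reshape(-1,3);C=c['pixels'].reshape(-1,3).astype(float)
    L=(P-gp)@M  # tool coords
    g=np.ptp(C,axis=1)<30
    h=M[:2,2]/np.linalg.norm(M[:2,2]);d=(P[:,:2]-gp[:2])
    a=d@h;b=d@np.array([-h[1],h[0]])
    m=g&(a>.02)&(a<.14)&(abs(b)<.065)&(P[:,2]>lo)
    zt=np.nanpercentile(P[m][:,2],99.5);k=m&(P[:,2]>zt-.006)
    (x,y),rad=cv2.minEnclosingCircle((P[k][:,:2]*1000).astype(np.float32))
    # plane tilt
    q=P[k];A=np.c_[q[:,:2]-q[:,:2].mean(0),np.ones(len(q))];co=np.linalg.lstsq(A,q[:,2],rcond=None)[0]
    print('GP',gp.round(4),'head',np.degrees(np.arctan2(h[1],h[0])).round(1),'pitch',np.degrees(np.arcsin(-M[2,2])).round(1))
    print('mug axis',round(x,1),round(y,1),'rad',round(rad,1),'rim z',zt.round(4),'tilt',co[:2].round(3),'mughead',np.degrees(np.arctan2(y/1000-gp[1],x/1000-gp[0])).round(1))
    return c
E
python3 - <<'E'
from h import *
s=r.get_state();print(s['clock'],s['tool_pos'].round(4),s['q'].round(2),s['opening'],s['contact_force'],s['moment'])
mugstate()
E
```

```text
11.925 [ 0.4299 -0.3796  0.0655] [ 1.48  1.19 -0.8   2.   -1.    0.06  0.93] 0.1509338597163038 [ 0.10522458  0.68716797 -2.82268463] [-0.41654746  1.21126364 -0.0457878 ]
GP [ 0.4318 -0.3788  0.0633] head 21.6 pitch 45.0
mug axis 501.3 -344.4 rad 40.7 rim z 0.1066 tilt [-0.017 -0.004] mughead 26.4
```

```bash
python3 - <<'E'
from h import *
move(8,45,[.40,-.22,.075]); move(-8,45,[.42,0.02,.07])
E
```

```text
dp [  27.  -160.1   12.4] twist [-0.167 -0.     0.16 ] rows 2.6
dp [  97.5 -377.    91.6] twist [-0.365  0.001  0.357] rows 6.4
```

Emit:
{"fn": "step_arm", "kwargs": {"motion": [{"dp":[5,-30,3],"twist":[-0.03,0,0.03],"hand":-1},{"dp":[10,-65,6],"twist":[-0.06,0,0.06],"hand":-1},{"dp":[15,-100,9],"twist":[-0.1,0,0.1],"hand":-1},{"dp":[21,-135,11],"twist":[-0.14,0,0.13],"hand":-1},{"dp":[25,-160,14],"twist":[-0.167,0,0.16],"hand":-1}]}}

```text
clock: 12.6
tool_pos: [0.3941, -0.376, 0.1345]
eef_rot: [0.923, 0.085, 0.367, -0.079]
contact_force: [0.6, 0.2, -3.0]
opening: 0.147
finger_force: 49.9
```

```bash
python3 - <<'E'
from h import *
s=r.get_state();print(s['clock'],s['q'].round(2),s['contact_force'].round(1))
mugstate();move(-8,45,[.42,0.02,.07])
E
```

```text
12.6 [ 1.56  1.05 -0.86  2.11 -1.    0.04  0.71] [ 0.6  0.2 -3. ]
GP [ 0.3961 -0.3754  0.1324] head 17.5 pitch 45.9
mug axis 471.1 -354.8 rad 40.5 rim z 0.1766 tilt [-0.046  0.058] mughead 15.3
dp [  12.4 -376.4  143.9] twist [-0.307  0.034  0.198] rows 6.5
```

```bash
python3 - <<'E'
from h import *
move(8,45,[.42,-.35,.11]);move(-2,45,[.43,-.32,.10]);move(-10,45,[.44,-.29,.10])
E
```

```text
dp [  3.1 -18.9  38.8] twist [-0.112  0.022 -0.002] rows 0.7
dp [  6.4 -45.5  58.9] twist [-0.234  0.029  0.123] rows 1.4
dp [ 16.6 -72.9  71.8] twist [-0.331  0.035  0.223] rows 2.1
```

Emit:
{"fn": "step_arm", "kwargs": {"motion": [{"dp":[2,-10,20],"twist":[-0.06,0.01,0],"hand":-1},{"dp":[3,-19,39],"twist":[-0.112,0.022,0],"hand":-1},{"dp":[5,-32,49],"twist":[-0.17,0.025,0.06],"hand":-1},{"dp":[6,-45,59],"twist":[-0.234,0.029,0.12],"hand":-1},{"dp":[6,-45,59],"twist":[-0.234,0.029,0.12],"hand":-1}]}}

```text
clock: 13.28
tool_pos: [0.4267, -0.4336, 0.1666]
eef_rot: [0.931, 0.008, 0.362, -0.044]
contact_force: [0.2, 0.8, -2.7]
opening: 0.151
finger_force: 49.9
```

```bash
python3 - <<'E'
from h import *
s=r.get_state();print(s['clock'],s['q'].round(2),s['contact_force'].round(1))
mugstate();move(-2,45,[.43,-.32,.10]);move(-15,45,[.44,-.27,.10]);move(-15,45,[.46,-.15,.09])
E
```

```text
13.275 [ 1.5   0.97 -0.82  2.01 -1.    0.04  0.51] [ 0.2  0.8 -2.7]
GP [ 0.4287 -0.4334  0.1644] head 7.4 pitch 47.3
mug axis 506.8 -425.2 rad 40.3 rim z 0.2071 tilt [-0.05   0.057] mughead 6.0
dp [ -44.3 -109.6   58.6] twist [-0.109  0.046  0.007] rows 2.1
dp [ -37.7 -159.4   69.6] twist [-0.265  0.054  0.171] rows 2.8
dp [ -31.7 -277.4  100.6] twist [-0.265  0.054  0.171] rows 4.7
```

```bash
python3 - <<'E'
from h import *
move(21.6,45,[.40,-.40,.15])
E
```

```text
dp [-31.3 -34.1  -5.1] twist [ 0.177  0.03  -0.29 ] rows 1.8
```

Emit:
{"fn": "step_arm", "kwargs": {"motion": [{"dp":[-10,-12,-2],"twist":[0.06,0.01,-0.1],"hand":-1},{"dp":[-20,-24,-4],"twist":[0.12,0.02,-0.2],"hand":-1},{"dp":[-31,-34,-5],"twist":[0.177,0.03,-0.29],"hand":-1},{"dp":[-31,-34,-5],"twist":[0.177,0.03,-0.29],"hand":-1}]}}

```text
clock: 13.82
tool_pos: [0.3963, -0.3995, 0.1499]
eef_rot: [0.908, 0.172, 0.375, -0.074]
contact_force: [-0.3, 0.1, -3.0]
opening: 0.155
finger_force: 49.9
```

```bash
python3 - <<'E'
from h import *
s=r.get_state();print(s['clock'],s['q'].round(2),s['contact_force'].round(1))
mugstate();move(21.6,45,[.40,-.40,.15]);move(21.6,45,[.43,-.378,.10])
E
```

```text
13.825 [ 1.51  0.99 -0.71  2.   -0.8   0.28  0.66] [-0.3  0.1 -3. ]
GP [ 0.3983 -0.3987  0.1478] head 21.9 pitch 45.1
mug axis 467.9 -363.9 rad 40.8 rim z 0.1907 tilt [-0.02  -0.005] mughead 26.6
dp [ 1.4  1.4 -0.7] twist [-0.003  0.001 -0.005] rows 0.0
dp [-8.5 -7.8 60.1] twist [-0.003  0.001 -0.005] rows 1.0
```

Emit:
{"fn": "step_arm", "kwargs": {"motion": [{"dp":[25,0,-25],"twist":[0,0,0],"hand":-1},{"dp":[55,0,-55],"twist":[0,0,0],"hand":-1},{"dp":[85,0,-85],"twist":[0,0,0],"hand":-1},{"dp":[106,0,-106],"twist":[0,0,0],"hand":-1},{"dp":[106,0,-106],"twist":[0,0,0],"hand":-1}]}}

```text
clock: 14.5
tool_pos: [0.3988, -0.3999, 0.3034]
eef_rot: [0.907, 0.174, 0.376, -0.072]
contact_force: [-0.2, -0.9, -3.6]
opening: 0.157
finger_force: 49.9
```

```bash
python3 - <<'E'
from h import *
s=r.get_state();print(s['clock'],s['q'].round(2),s['contact_force'].round(1))
mugstate();move(5,45,[.43,-.30,.30]);move(-8,45,[.45,-.2,.3])
E
```

```text
14.5 [ 1.45  0.67 -0.6   1.92 -0.77  0.61  0.44] [-0.2 -0.9 -3.6]
GP [ 0.4008 -0.3991  0.3013] head 21.6 pitch 45.0
mug axis 470.6 -365.0 rad 40.6 rim z 0.344 tilt [-0.022 -0.009] mughead 26.1
dp [ 46.  -81.3  45.4] twist [-0.207  0.001  0.204] rows 1.7
dp [  85.3 -167.3   84.8] twist [-0.367  0.001  0.365] rows 3.3
```

Emit:
{"fn": "step_arm", "kwargs": {"motion": [{"dp":[12,-20,12],"twist":[-0.05,0,0.05],"hand":-1},{"dp":[23,-40,23],"twist":[-0.1,0,0.1],"hand":-1},{"dp":[35,-60,34],"twist":[-0.155,0,0.155],"hand":-1},{"dp":[46,-81,45],"twist":[-0.207,0,0.207],"hand":-1},{"dp":[46,-81,45],"twist":[-0.207,0,0.207],"hand":-1}]}}

```text
clock: 15.18
tool_pos: [0.4265, -0.3114, 0.3169]
eef_rot: [0.926, 0.044, 0.373, -0.029]
contact_force: [-0.7, -0.2, -2.1]
opening: 0.152
finger_force: 50.0
```

```bash
python3 - <<'E'
from h import *
s=r.get_state();print(s['clock'],s['tool_pos'].round(4),s['q'].round(2),s['contact_force'].round(1))
move(5,45,[.43,-.30,.30]);move(-6,45,[.45,-.2,.3]);move(-10,45,[.45,-.1,.3])
E
```

```text
15.175 [ 0.4265 -0.3114  0.3169] [ 1.53  0.63 -1.02  2.21 -1.    0.04  0.27] [-0.7 -0.2 -2.1]
dp [ -8.5 -10.7  12.6] twist [-0.027  0.018 -0.003] rows 0.3
dp [  11.9 -108.5   35.1] twist [-0.161  0.02   0.134] rows 1.8
dp [  17.9 -208.    43.8] twist [-0.21   0.021  0.184] rows 3.4
```

```bash
python3 - <<'E'
from h import *
move(15,45,[.41,-.41,.36]);move(0,45,[.42,-.42,.4])
E
```

```text
dp [ 12.1  95.7 -53.9] twist [ 0.096  0.017 -0.127] rows 1.8
dp [ 46.4 105.3 -76.7] twist [-0.088  0.019  0.06 ] rows 2.2
```

Emit:
{"fn": "step_arm", "kwargs": {"motion": [{"dp":[6,50,-25],"twist":[0.05,0.01,-0.07],"hand":-1},{"dp":[12,96,-54],"twist":[0.096,0.017,-0.127],"hand":-1},{"dp":[25,100,-65],"twist":[0.05,0.018,-0.08],"hand":-1},{"dp":[46,105,-77],"twist":[-0.02,0.019,-0.02],"hand":-1},{"dp":[46,105,-77],"twist":[-0.088,0.019,0.06],"hand":-1}]}}

```text
clock: 15.8
tool_pos: [0.4168, -0.4245, 0.4028]
eef_rot: [0.924, -0.004, 0.383, 0.004]
contact_force: [0.2, 0.1, -2.6]
opening: 0.151
finger_force: 50.0
```

```bash
python3 - <<'E'
from h import *
s=r.get_state();print(s['clock'],s['tool_pos'].round(4),s['q'].round(2),s['contact_force'].round(1))
mugstate();move(0,45,[.42,-.42,.4]);move(-20,45,[.42,-.42,.4]);move(-40,45,[.42,-.42,.4])
E
```

```text
15.8 [ 0.4168 -0.4245  0.4028] [ 1.42  0.45 -0.59  1.94 -0.9   0.47  0.11] [ 0.2  0.1 -2.6]
GP [ 0.4189 -0.4246  0.4007] head -0.8 pitch 45.0
mug axis 496.3 -418.5 rad 40.6 rim z 0.4434 tilt [-0.024 -0.003] mughead 4.5
dp [ 1.5 -2.   0.9] twist [ 0.009  0.002 -0.006] rows 0.1
dp [ 1.6 -2.7  1. ] twist [-0.238  0.001  0.241] rows 1.8
dp [ 1.8 -3.4  1.2] twist [-0.485  0.001  0.488] rows 3.7
```

Emit:
{"fn": "step_arm", "kwargs": {"motion": [{"dp":[0,0,0],"twist":[-0.1,0,0.1],"hand":-1},{"dp":[0,0,0],"twist":[-0.2,0,0.2],"hand":-1},{"dp":[0,0,0],"twist":[-0.3,0,0.3],"hand":-1},{"dp":[0,0,0],"twist":[-0.4,0,0.4],"hand":-1},{"dp":[0,0,0],"twist":[-0.485,0,0.488],"hand":-1}]}}

```text
clock: 16.48
tool_pos: [0.4182, -0.4278, 0.4127]
eef_rot: [0.887, -0.286, 0.346, 0.111]
contact_force: [-0.6, 0.2, -4.9]
opening: 0.15
finger_force: 50.0
```

```bash
python3 - <<'E'
from h import *
s=r.get_state();print(s['clock'],s['tool_pos'].round(4),s['q'].round(2),s['contact_force'].round(1))
mugstate();move(-40,45,[.45,-.38,.38]);move(-40,45,[.50,-.3,.36])
E
```

```text
16.475 [ 0.4182 -0.4278  0.4127] [ 0.91  0.29 -0.18  2.1  -1.    0.04 -0.46] [-0.6  0.2 -4.9]
GP [ 0.4198 -0.429   0.4105] head -35.6 pitch 47.4
mug axis 486.8 -469.4 rad 40.4 rim z 0.4513 tilt [-0.041  0.032] mughead -31.1
dp [-24.9 -54.   19.5] twist [-0.053  0.041  0.058] rows 1.0
dp [ -42.5 -148.2   30.2] twist [-0.053  0.041  0.058] rows 2.5
```

```bash
python3 - <<'E'
from h import *
move(-15,45,[.42,-.42,.4]);move(0,45,[.42,-.42,.40]);move(10,45,[.41,-.41,.36])
E
```

```text
dp [-12.2  -3.1   4.2] twist [ 0.249  0.041 -0.257] rows 1.9
dp [-12.   -2.6   4.3] twist [ 0.43   0.04  -0.446] rows 3.3
dp [-49.2  -4.7  24.5] twist [ 0.551  0.039 -0.572] rows 4.3
```

Emit:
{"fn": "step_arm", "kwargs": {"motion": [{"dp":[-12,-3,4],"twist":[0.13,0.03,-0.13],"hand":-1},{"dp":[-12,-3,4],"twist":[0.25,0.04,-0.26],"hand":-1},{"dp":[-12,-3,4],"twist":[0.36,0.04,-0.37],"hand":-1},{"dp":[-24,-4,10],"twist":[0.46,0.04,-0.475],"hand":-1},{"dp":[-49,-5,24],"twist":[0.55,0.04,-0.57],"hand":-1}]}}

```text
clock: 17.15
tool_pos: [0.4043, -0.4142, 0.3631]
eef_rot: [0.919, 0.081, 0.385, -0.032]
contact_force: [0.5, -0.3, -3.9]
opening: 0.158
finger_force: 50.0
```

```bash
python3 - <<'E'
from h import *
s=r.get_state();print(s['clock'],s['tool_pos'].round(4),s['q'].round(2),s['contact_force'].round(1))
mugstate();move(24,45,[.40,-.40,.30]);move(24,45,[.40,-.40,.15])
E
```

```text
17.15 [ 0.4043 -0.4142  0.3631] [ 1.57  0.59 -0.79  1.93 -0.67  0.48  0.11] [ 0.5 -0.3 -3.9]
GP [ 0.4064 -0.4139  0.361 ] head 9.8 pitch 44.6
mug axis 481.3 -393.8 rad 40.7 rim z 0.4039 tilt [-0.019 -0.006] mughead 15.0
dp [-40.1 -14.3  38.4] twist [ 0.169 -0.004 -0.173] rows 1.3
dp [-146.5  -13.7  144.1] twist [ 0.169 -0.004 -0.173] rows 3.3
```

Emit:
{"fn": "step_arm", "kwargs": {"motion": [{"dp":[-20,-7,20],"twist":[0.09,0,-0.09],"hand":-1},{"dp":[-40,-14,38],"twist":[0.169,0,-0.173],"hand":-1},{"dp":[-75,-14,73],"twist":[0.169,0,-0.173],"hand":-1},{"dp":[-110,-14,108],"twist":[0.169,0,-0.173],"hand":-1},{"dp":[-146,-14,144],"twist":[0.169,0,-0.173],"hand":-1}]}}

```text
clock: 17.82
tool_pos: [0.4028, -0.3998, 0.1568]
eef_rot: [0.904, 0.189, 0.377, -0.075]
contact_force: [-0.8, -0.3, -2.8]
opening: 0.15
finger_force: 50.0
```

```bash
python3 - <<'E'
from h import *
s=r.get_state();print(s['clock'],s['tool_pos'].round(4),s['q'].round(2),s['contact_force'].round(1))
mugstate();move(24,45,[.43,-.385,.08]);move(24,45,[.43,-.385,.06])
E
```

```text
17.825 [ 0.4028 -0.3998  0.1568] [ 1.54  1.01 -0.8   1.97 -0.51  0.27  0.4 ] [-0.8 -0.3 -2.8]
GP [ 0.4048 -0.399   0.1546] head 23.1 pitch 44.8
mug axis 473.2 -362.0 rad 40.6 rim z 0.1975 tilt [-0.017 -0.012] mughead 28.4
dp [-25.7   0.2  68.9] twist [ 0.004 -0.002 -0.011] rows 1.2
dp [-39.9   0.3  83. ] twist [ 0.004 -0.002 -0.011] rows 1.5
```

Emit:
{"fn": "step_arm", "kwargs": {"motion": [{"dp":[-12,0,35],"twist":[0,0,0],"hand":-1},{"dp":[-26,0,69],"twist":[0,0,0],"hand":-1},{"dp":[-36,0,79],"twist":[0,0,0],"hand":-1},{"dp":[-36,0,79],"twist":[0,0,0],"hand":-1}]}}

```text
clock: 18.38
tool_pos: [0.4308, -0.3867, 0.077]
eef_rot: [0.904, 0.189, 0.377, -0.077]
contact_force: [-0.4, -0.3, -2.4]
opening: 0.15
finger_force: 50.0
```

```bash
python3 - <<'E'
from h import *
s=r.get_state();print(s['clock'],s['tool_pos'].round(4),s['q'].round(2),s['contact_force'].round(1))
mugstate();move(24,45,[.43,-.385,.053])
E
```

```text
18.375 [ 0.4308 -0.3867  0.077 ] [ 1.49  1.18 -0.81  1.96 -0.49  0.12  0.45] [-0.4 -0.3 -2.4]
GP [ 0.4328 -0.3858  0.0749] head 23.4 pitch 44.8
mug axis 502.8 -350.1 rad 40.6 rim z 0.1167 tilt [-0.032 -0.016] mughead 27.0
dp [-18.   -2.2  14.3] twist [ 0.008 -0.004 -0.002] rows 0.4
```

Emit:
{"fn": "step_arm", "kwargs": {"motion": [{"dp":[-6,0,6],"twist":[0,0,0],"hand":-1},{"dp":[-11,0,11],"twist":[0,0,0],"hand":-1},{"dp":[-13,0,13],"twist":[0,0,0],"hand":-1},{"dp":[-13,0,13],"twist":[0,0,0],"hand":-1}]}}

```text
clock: 18.92
tool_pos: [0.4317, -0.3856, 0.0589]
eef_rot: [0.903, 0.19, 0.377, -0.077]
contact_force: [-0.2, 0.5, -2.2]
opening: 0.151
finger_force: 50.0
```

Emit:
{"fn": "step_arm", "kwargs": {"motion": [{"dp":[-1,0,1],"twist":[0,0,0],"hand":-1},{"dp":[-2,0,2],"twist":[0,0,0],"hand":-1},{"dp":[-2,0,2],"twist":[0,0,0],"hand":-1}]}}

```text
clock: 19.3
tool_pos: [0.4319, -0.3856, 0.0564]
eef_rot: [0.903, 0.19, 0.377, -0.077]
contact_force: [-3.0, -2.1, 2.2]
opening: 0.153
finger_force: 50.1
```

Touching down on the bench; release and back away along the approach.

Emit:
{"fn": "step_arm", "kwargs": {"motion": [{"dp":[0,0,0],"twist":[0,0,0],"hand":-0.5},{"dp":[0,0,0],"twist":[0,0,0],"hand":0},{"dp":[0,0,0],"twist":[0,0,0],"hand":0},{"dp":[0,0,-30],"twist":[0,0,0],"hand":0},{"dp":[0,0,-80],"twist":[0,0,0],"hand":0}]}}

```text
clock: 19.92
tool_pos: [0.3798, -0.4069, 0.1125]
eef_rot: [0.903, 0.191, 0.377, -0.079]
contact_force: [0.5, -0.2, 0.0]
opening: 0.5
finger_force: 0.0
```

```bash
python3 - <<'E'
from h import *
s=r.get_state();print(s['clock'],s['tool_pos'].round(4),s['q'].round(2),s['contact_force'].round(1))
c=mugstate();P=c['P'].reshape(-1,3)
m=np.all((P>[.42,-.42,.091])&(P<[.58,-.26,.1]),1)
(x,y),rad=cv2.minEnclosingCircle((P[m][:,:2]*1000).astype(np.float32));ax=np.array([x,y])/1000;print('mug',x,y,rad)
d=P[:,:2]-ax;rr=np.linalg.norm(d,axis=1)
m=(P[:,2]>.077)&(P[:,2]<.09)&(rr>.046)&(rr<.09);print('top arm ang',np.degrees(np.arctan2(d[m,1],d[m,0])).mean()%360)
m=(P[:,2]>.03)&(P[:,2]<.08)&(rr>.065)&(rr<.09);print('strap',m.sum(),np.nanmedian(P[m],0).round(4))
move(24,90,[.40,-.37,.25])
E
```

```text
19.925 [ 0.3798 -0.4069  0.1125] [ 1.58  1.09 -0.78  1.97 -0.48  0.25  0.46] [ 0.5 -0.2  0. ]
GP [ 0.3818 -0.406   0.1104] head 23.8 pitch 44.7
mug axis 400.0 -397.1 rad 32.1 rim z 0.1044 tilt [-0.649 -0.29 ] mughead 26.0
mug 500.55877685546875 -349.61962890625 40.65460968017578
top arm ang 207.42707599965496
strap 1039 [ 0.4317 -0.3851  0.0586]
dp [124.5 -27.5 -70.1] twist [ 0.01  -0.787 -0.005] rows 4.2
```

```bash
python3 - <<'E'
from h import *
move(27.4,90,[.4358,-.3832,.20])
E
```

```text
dp [108.4  -1.4 -15.1] twist [ 0.033 -0.787 -0.062] rows 4.2
```

Emit:
{"fn": "step_arm", "kwargs": {"motion": [{"dp":[30,0,-35],"twist":[0.01,-0.18,-0.01],"hand":0},{"dp":[65,0,-40],"twist":[0.015,-0.36,-0.03],"hand":0},{"dp":[95,-1,-30],"twist":[0.02,-0.54,-0.04],"hand":0},{"dp":[108,-1,-15],"twist":[0.03,-0.7,-0.05],"hand":0},{"dp":[108,-1,-15],"twist":[0.033,-0.787,-0.062],"hand":0}]}}

```text
clock: 20.6
tool_pos: [0.4408, -0.3793, 0.2006]
eef_rot: [0.971, 0.24, -0.001, -0.0]
contact_force: [-0.1, -0.3, -1.7]
opening: 0.502
finger_force: 0.0
```

```bash
python3 - <<'E'
from h import *
s=r.get_state();print(s['clock'],s['tool_pos'].round(4),s['q'].round(2),s['contact_force'].round(1))
c=cam('wrist');P=c['P'].reshape(-1,3)
m=np.all((P>[.42,-.42,.091])&(P<[.58,-.26,.1]),1)
(x,y),rad=cv2.minEnclosingCircle((P[m][:,:2]*1000).astype(np.float32));ax=np.array([x,y])/1000;print('mug',x,y,rad)
d=P[:,:2]-ax;rr=np.linalg.norm(d,axis=1)
m=(P[:,2]>.075)&(P[:,2]<.09)&(rr>.046)&(rr<.09);print('top arm ang',m.sum(),np.degrees(np.arctan2(d[m,1],d[m,0])).mean()%360,rr[m].max())
move(27.4,90,[.4358,-.3832,.20]);move(27.4,90,[.4358,-.3832,.065])
E
```

```text
20.6 [ 0.4408 -0.3793  0.2006] [ 0.53  0.72  0.17  1.77 -0.18  0.67 -0.29] [-0.1 -0.3 -1.7]
mug 501.2278747558594 -350.00830078125 40.03655242919922
top arm ang 1171 207.04487913278425 0.07751985533540486
dp [-17.1   2.7  -2. ] twist [0.001 0.002 0.024] rows 0.3
dp [-16.9   2.5 133. ] twist [0.001 0.002 0.024] rows 2.1
```

```bash
python3 - <<'E'
from h import *
s=r.get_state();print(s['clock'],s['tool_pos'].round(4),s['qd'].round(2))
r.snapshot('wrist');r.snapshot('wrist')
s=r.get_state();print(s['clock'],s['tool_pos'].round(4),s['qd'].round(2))
h=np.array([np.cos(np.radians(27.2)),np.sin(np.radians(27.2)),0])
sp=np.array([.501,-.3498,.065])-.073*h;print(sp)
move(27.2,90,sp)
E
```

```text
20.65 [ 0.4495 -0.3726  0.201 ] [ 0.17 -0.   -0.28  0.05 -0.21 -0.13  0.24]
20.75 [ 0.4441 -0.3757  0.1993] [ 0.14 -0.01  0.01  0.05  0.   -0.01  0.02]
[ 0.4360726  -0.38316815  0.065     ]
dp [-11.2   3.1 131.3] twist [-0.003 -0.005  0.019] rows 2.1
```

Emit:
{"fn": "step_arm", "kwargs": {"motion": [{"dp":[0,0,10],"twist":[0,0,0],"hand":0},{"dp":[0,0,40],"twist":[0,0,0],"hand":0},{"dp":[0,0,60],"twist":[0,0,0],"hand":0},{"dp":[0,0,60],"twist":[0,0,0],"hand":0}]}}

```text
clock: 21.25
tool_pos: [0.4352, -0.3814, 0.1375]
eef_rot: [0.972, 0.236, -0.0, -0.004]
contact_force: [0.1, -0.6, 0.5]
opening: 0.502
finger_force: 0.0
```

```bash
python3 - <<'E'
from h import *
s=r.get_state();print(s['clock'],s['tool_pos'].round(4),s['qd'].round(2))
h=np.array([np.cos(np.radians(27.2)),np.sin(np.radians(27.2)),0])
sp=np.array([.501,-.3498,.065])-.073*h
move(27.2,90,sp)
E
```

```text
21.25 [ 0.4352 -0.3814  0.1375] [-0.02 -0.04  0.02 -0.03  0.    0.02 -0.  ]
dp [-0.1  2.5 69.4] twist [-0.008 -0.001  0.002] rows 1.1
```

Settled over the strap. Descend, straddle and grip.

Emit:
{"fn": "step_arm", "kwargs": {"motion": [{"dp":[0,2,25],"twist":[0,0,0],"hand":0},{"dp":[0,2,50],"twist":[0,0,0],"hand":0},{"dp":[0,2,66],"twist":[0,0,0],"hand":-0.2},{"dp":[0,2,69],"twist":[0,0,0],"hand":-0.4},{"dp":[0,2,69],"twist":[0,0,0],"hand":-0.5}], "force": 15}}

```text
clock: 21.88
tool_pos: [0.4399, -0.3825, 0.0711]
eef_rot: [0.971, 0.238, 0.001, -0.001]
contact_force: [-0.1, 0.2, 0.4]
opening: 0.251
finger_force: 0.0
```

Emit:
{"fn": "step_arm", "kwargs": {"motion": [{"dp":[0,0,0],"twist":[0,0,0],"hand":-1},{"dp":[0,0,0],"twist":[0,0,0],"hand":-1},{"dp":[0,0,0],"twist":[0,0,0],"hand":-1},{"dp":[0,0,0],"twist":[0,0,0],"hand":-1}], "force": 15}}

```text
clock: 22.38
tool_pos: [0.4401, -0.3825, 0.0711]
eef_rot: [0.971, 0.239, 0.001, -0.001]
contact_force: [-1.1, -0.6, 4.9]
opening: 0.155
finger_force: 15.0
```

Emit:
{"fn": "step_arm", "kwargs": {"motion": [{"dp":[0,0,0],"twist":[0,0,0],"hand":-1},{"dp":[0,0,-5],"twist":[0,0,0],"hand":-1},{"dp":[0,0,-12],"twist":[0,0,0],"hand":-1},{"dp":[0,0,-12],"twist":[0,0,0],"hand":-1}], "force": 50}}

```text
clock: 22.88
tool_pos: [0.4401, -0.3819, 0.0828]
eef_rot: [0.971, 0.239, 0.001, -0.001]
contact_force: [0.4, 0.5, -3.1]
opening: 0.15
finger_force: 50.0
```

```bash
python3 - <<'E'
from h import *
s=r.get_state();print(s['clock'],s['tool_pos'].round(4),s['q'].round(2),s['contact_force'].round(1))
c=cam('side');P=c['P'].reshape(-1,3);m=np.all((P>[.44,-.42,.07])&(P<[.58,-.28,.13]),1)
z=np.percentile(P[m][:,2],99);k=m&(P[:,2]>z-.006);print('rim',z,cv2.minEnclosingCircle((P[k][:,:2]*1000).astype(np.float32)))
move(0,90,[.40,-.2,.08]);move(-6,90,[.46,.02,.08])
E
```

```text
22.875 [ 0.4401 -0.3819  0.0828] [ 0.58  0.9   0.11  1.83 -0.21  0.43 -0.25] [ 0.4  0.5 -3.1]
rim 0.12866242653900675 ((463.8741455078125, -412.737060546875), 13.539572715759277)
dp [  48.9 -179.7    0.2] twist [-0.003 -0.001  0.482] rows 3.0
dp [ 204.1 -346.7    1. ] twist [-0.003 -0.001  0.587] rows 6.4
```

Emit:
{"fn": "step_arm", "kwargs": {"motion": [{"dp":[5,-40,-5],"twist":[0,0,0.1],"hand":-1},{"dp":[15,-80,-5],"twist":[0,0,0.2],"hand":-1},{"dp":[27,-115,-5],"twist":[0,0,0.3],"hand":-1},{"dp":[39,-150,-5],"twist":[0,0,0.4],"hand":-1},{"dp":[49,-180,-5],"twist":[0,0,0.48],"hand":-1}]}}

```text
clock: 23.55
tool_pos: [0.3998, -0.1983, 0.0881]
eef_rot: [1.0, 0.0, 0.0, -0.002]
contact_force: [1.4, -0.1, -2.9]
opening: 0.154
finger_force: 50.0
```

```bash
python3 - <<'E'
from h import *
s=r.get_state();print(s['clock'],s['tool_pos'].round(4),s['q'].round(2),s['contact_force'].round(1))
move(-3,90,[.41,-.1,.083]);move(-6,90,[.462,.026,.083])
E
```

```text
23.55 [ 0.3998 -0.1983  0.0881] [ 0.31  0.82  0.08  2.23 -0.56  0.12 -0.65] [ 1.4 -0.1 -2.9]
dp [ 10.2 -98.2   2.5] twist [-0.004 -0.     0.053] rows 1.6
dp [  62.2 -224.2    3. ] twist [-0.004 -0.     0.105] rows 3.7
```

Emit:
{"fn": "step_arm", "kwargs": {"motion": [{"dp":[5,-50,2],"twist":[0,0,0.03],"hand":-1},{"dp":[10,-98,2],"twist":[0,0,0.05],"hand":-1},{"dp":[25,-145,2],"twist":[0,0,0.07],"hand":-1},{"dp":[45,-190,2],"twist":[0,0,0.09],"hand":-1},{"dp":[62,-224,2],"twist":[0,0,0.105],"hand":-1}]}}

```text
clock: 24.18
tool_pos: [0.4621, 0.027, 0.0868]
eef_rot: [0.999, -0.051, 0.0, -0.002]
contact_force: [0.3, 0.0, -3.3]
opening: 0.153
finger_force: 50.0
```

Emit:
{"fn": "step_arm", "kwargs": {"motion": [{"dp":[0,0,0],"twist":[0,0,0],"hand":-1},{"dp":[0,0,5],"twist":[0,0,0],"hand":-1},{"dp":[0,0,10],"twist":[0,0,0],"hand":-1},{"dp":[0,0,12],"twist":[0,0,0],"hand":-1},{"dp":[0,0,12],"twist":[0,0,0],"hand":-1}]}}

```text
clock: 24.8
tool_pos: [0.4612, 0.0237, 0.0748]
eef_rot: [0.999, -0.052, -0.0, -0.002]
contact_force: [0.2, 1.2, -3.5]
opening: 0.148
finger_force: 50.0
```

```bash
python3 - <<'E'
from h import *
s=r.get_state();print(s['clock'],s['tool_pos'].round(4),s['q'].round(2),s['contact_force'].round(1))
c=cam('side');save(c,'s4.png');P=c['P'].reshape(-1,3)
c2=cam('wrist');save(c2,'w7.png');P2=c2['P'].reshape(-1,3)
for P in (P,P2):
    m=np.all((P>[.485,-.03,.07])&(P<[.58,.07,.12]),1)
    if m.sum()>20:
        z=np.percentile(P[m][:,2],99);k=m&(P[:,2]>z-.005);print('rim',z,cv2.minEnclosingCircle((P[k][:,:2]*1000).astype(np.float32)),k.sum())
E
```

```text
24.8 [0.4612 0.0237 0.0748] [-0.24  0.86  0.15  2.19 -0.87  0.16 -0.96] [ 0.2  1.2 -3.5]
rim 0.09723073127984115 ((530.8096313476562, 15.0247163772583), 41.171939849853516) 365
rim 0.09894549535358134 ((529.9231567382812, 17.399837493896484), 40.034828186035156) 19347
```

View pics/w7.png

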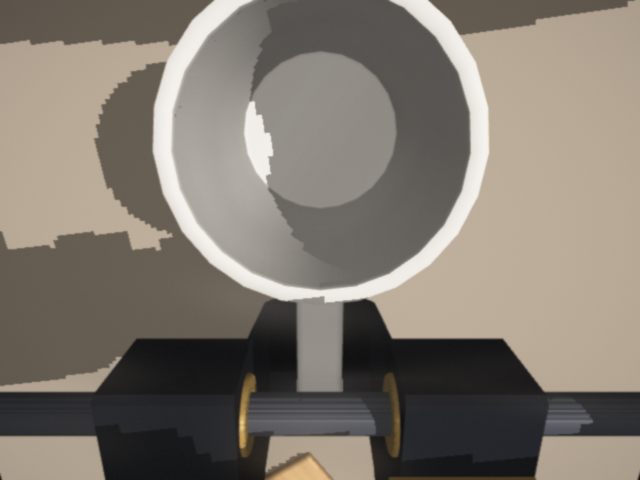

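The wrist picture shows the mug (320,130) upright, with its handle (320,345) in the fingers and pointing back to the robot. It is about 3 mm above the bench. I'll set it down, then rise and turn the hand half round.

Emit:
{"fn": "step_arm", "kwargs": {"motion": [{"dp":[0,0,2],"twist":[0,0,0],"hand":-1},{"dp":[0,0,3],"twist":[0,0,0],"hand":-1},{"dp":[0,0,3],"twist":[0,0,0],"hand":-0.4},{"dp":[0,0,3],"twist":[0,0,0],"hand":0},{"dp":[0,0,3],"twist":[0,0,0],"hand":0}]}}

```text
clock: 25.52
tool_pos: [0.4618, 0.0243, 0.0721]
eef_rot: [0.999, -0.051, 0.001, -0.002]
contact_force: [0.1, 0.6, -0.0]
opening: 0.467
finger_force: 0.0
```

Emit:
{"fn": "step_arm", "kwargs": {"motion": [{"dp":[0,0,-30],"twist":[0,0,0],"hand":0},{"dp":[0,0,-70],"twist":[0,0,0],"hand":0},{"dp":[0,0,-120],"twist":[0,0,0],"hand":0},{"dp":[0,0,-150],"twist":[0,0,-0.16],"hand":0},{"dp":[0,0,-150],"twist":[0,0,-0.34],"hand":0}]}}

```text
clock: 26.15
tool_pos: [0.4626, 0.0239, 0.2241]
eef_rot: [0.993, 0.121, 0.003, -0.001]
contact_force: [0.2, 0.2, -0.2]
opening: 0.497
finger_force: 0.0
```

Emit:
{"fn": "step_arm", "kwargs": {"motion": [{"dp":[0,0,0],"twist":[0,0,-0.18],"hand":0},{"dp":[0,0,0],"twist":[0,0,-0.36],"hand":0},{"dp":[0,0,0],"twist":[0,0,-0.54],"hand":0},{"dp":[0,0,0],"twist":[0,0,-0.72],"hand":0},{"dp":[0,0,0],"twist":[0,0,-0.9],"hand":0}]}}

```text
clock: 26.78
tool_pos: [0.4612, 0.0238, 0.2221]
eef_rot: [0.841, 0.541, 0.001, -0.001]
contact_force: [-0.9, 0.1, -0.4]
opening: 0.501
finger_force: 0.0
```

```bash
python3 - <<'E'
from h import *
s=r.get_state();print(s['clock'],s['tool_pos'].round(4),s['q'].round(2),s['contact_force'].round(1))
c=cam('wrist');P=c['P'].reshape(-1,3)
np.savez('/tmp/wr',P=c['P'],rgb=c['pixels'])
for n in('side','scene'):
    c=cam(n);P=c['P'].reshape(-1,3);C=c['pixels'].reshape(-1,3).astype(float)
    m=np.all((P>[.485,-.04,.07])&(P<[.60,.08,.12]),1)&(np.ptp(C,axis=1)<30)
    if m.sum()>20:
        z=np.percentile(P[m][:,2],99);k=m&(P[:,2]>z-.005);print(n,'rim',z,cv2.minEnclosingCircle((P[k][:,:2]*1000).astype(np.float32)),k.sum())
    # jars: fit circle to belly by median of azimuth-agnostic LSQ with radius 36
    from scipy.optimize import least_squares
    for x0 in ([.668,.095],[.668,-.09]):
        m=np.all((P>[x0[0]-.06,x0[1]-.05,.03])&(P<[x0[0]+.06,x0[1]+.05,.115]),1)&(np.ptp(C,axis=1)<35)
        q=P[m]
        if len(q)<20: print(n,'nojar');continue
        top=q[:,2]>.104; print(n,'jar pts',len(q),'top',top.sum(),q[top].mean(0).round(4) if top.any() else '', cv2.minEnclosingCircle((q[top][:,:2]*1000).astype(np.float32)) if top.sum()>5 else '')
        for z0 in np.arange(.03,.11,.02):
            b=(abs(q[:,2]-z0)<.01)
            if b.sum()>8:
                f=least_squares(lambda p:np.linalg.norm(q[b][:,:2]-p[:2],axis=1)-p[2],[*x0,.034],bounds=([.5,-.3,.015],[.8,.3,.037]),loss='soft_l1',f_scale=.001);print('   z',z0.round(2),b.sum(),f.x.round(4))
E
```

```text
26.775 [0.4612 0.0238 0.2221] [-0.29  0.56  0.22  2.1  -0.25  0.51 -0.31] [-0.9  0.1 -0.4]
side rim 0.09521342825952366 ((529.4354858398438, 16.355321884155273), 41.32271194458008) 376
side jar pts 784 top 197 [0.6677 0.0949 0.1087] ((681.2335205078125, 97.53575897216797), 30.44407081604004)
   z 0.05 113 [0.682  0.0981 0.035 ]
   z 0.07 259 [0.6812 0.0954 0.0293]
   z 0.09 183 [0.6823 0.0981 0.0274]
side jar pts 2192 top 432 [ 0.6547 -0.1002  0.1087] ((657.0040893554688, -86.02935791015625), 29.957975387573242)
   z 0.03 172 [ 0.6583 -0.0822  0.0359]
   z 0.05 464 [ 0.6577 -0.0834  0.0357]
   z 0.07 644 [ 0.6577 -0.0834  0.0324]
   z 0.09 408 [ 0.6578 -0.0833  0.0278]
scene rim 0.0958659053672069 ((528.8645629882812, 16.832195281982422), 40.327877044677734) 225
scene jar pts 801 top 379 [0.6894 0.0967 0.109 ] ((681.4342041015625, 98.36985778808594), 30.672508239746094)
   z 0.03 20 [0.6974 0.0952 0.037 ]
   z 0.05 75 [0.6813 0.0976 0.034 ]
   z 0.07 172 [0.6782 0.0991 0.0329]
   z 0.09 141 [0.6808 0.0995 0.0282]
scene jar pts 925 top 446 [ 0.6597 -0.0839  0.109 ] ((656.8706665039062, -83.29851531982422), 30.518043518066406)
   z 0.03 36 [ 0.6793 -0.0789  0.037 ]
   z 0.05 58 [ 0.6562 -0.0831  0.0352]
   z 0.07 255 [ 0.6534 -0.082   0.0338]
   z 0.09 122 [ 0.6565 -0.0825  0.0277]
```

Emit:
{"fn": "step_arm", "kwargs": {"motion": [{"dp":[0,0,0],"twist":[0,0,-0.18],"hand":0},{"dp":[0,0,0],"twist":[0,0,-0.36],"hand":0},{"dp":[0,0,0],"twist":[0,0,-0.54],"hand":0},{"dp":[0,0,0],"twist":[0,0,-0.72],"hand":0},{"dp":[0,0,0],"twist":[0,0,-0.9],"hand":0}]}}

```text
clock: 27.55
tool_pos: [0.4612, 0.0238, 0.2219]
eef_rot: [0.524, 0.852, 0.001, -0.001]
contact_force: [0.3, -0.7, 0.0]
opening: 0.501
finger_force: 0.0
```

Emit:
{"fn": "step_arm", "kwargs": {"motion": [{"dp":[0,0,0],"twist":[0,0,-0.18],"hand":0},{"dp":[0,0,0],"twist":[0,0,-0.36],"hand":0},{"dp":[0,0,0],"twist":[0,0,-0.54],"hand":0},{"dp":[0,0,0],"twist":[0,0,-0.72],"hand":0},{"dp":[0,0,0],"twist":[0,0,-0.9],"hand":0}]}}

```text
clock: 28.18
tool_pos: [0.4611, 0.0237, 0.2218]
eef_rot: [0.101, 0.995, 0.001, -0.0]
contact_force: [0.2, -0.3, 0.4]
opening: 0.499
finger_force: 0.0
```

Emit:
{"fn": "step_arm", "kwargs": {"motion": [{"dp":[0,0,0],"twist":[0,0,-0.1],"hand":0},{"dp":[0,0,0],"twist":[0,0,-0.1],"hand":0},{"dp":[0,0,0],"twist":[0,0,-0.1],"hand":0}]}}

```text
clock: 28.55
tool_pos: [0.4613, 0.0238, 0.2219]
eef_rot: [0.054, 0.999, 0.002, 0.0]
contact_force: [0.8, 0.0, -0.0]
opening: 0.504
finger_force: 0.0
```

```bash
python3 - <<'E'
from h import *
s=r.get_state();print(s['clock'],s['tool_pos'].round(4),s['q'].round(2),s['contact_force'].round(1))
c=cam('scene');save(c,'sc5.png');P=c['P'].reshape(-1,3);ax=np.array([.529,.0168])
d=P[:,:2]-ax;rr=np.linalg.norm(d,axis=1)
m=(P[:,2]>.075)&(P[:,2]<.09)&(rr>.048)&(rr<.082)&(d[:,0]<0);print('handle ang',m.sum(),np.degrees(np.arctan2(d[m,1],d[m,0])%(2*np.pi)).mean(),rr[m].max(),P[m].mean(0))
sp=np.append(ax-.073*np.array([np.cos(-.1),np.sin(-.1)]),.065);print(sp)
move(174.3,90,sp)
E
```

```text
28.55 [0.4613 0.0238 0.2219] [ 0.07  0.56 -0.34  2.08  0.34  0.55  0.96] [ 0.8  0.  -0. ]
handle ang 94 174.28586069580126 0.07652139330770909 [0.46660449 0.02300971 0.08163444]
[0.4563647  0.02408784 0.065     ]
dp [  4.9  -0.8 153.9] twist [ 0.003  0.    -0.007] rows 2.5
```

Emit:
{"fn": "step_arm", "kwargs": {"motion": [{"dp":[5,0,50],"twist":[0,0,0],"hand":0},{"dp":[5,0,100],"twist":[0,0,0],"hand":0},{"dp":[5,0,140],"twist":[0,0,0],"hand":0},{"dp":[5,0,153],"twist":[0,0,0],"hand":-0.3},{"dp":[5,0,153],"twist":[0,0,0],"hand":-0.5}], "force": 15}}

```text
clock: 29.22
tool_pos: [0.4564, 0.025, 0.0688]
eef_rot: [0.052, 0.999, 0.001, -0.0]
contact_force: [1.0, -0.3, -0.1]
opening: 0.296
finger_force: 0.0
```

Emit:
{"fn": "step_arm", "kwargs": {"motion": [{"dp":[0,0,0],"twist":[0,0,0],"hand":-1},{"dp":[0,0,0],"twist":[0,0,0],"hand":-1},{"dp":[0,0,0],"twist":[0,0,0],"hand":-1},{"dp":[0,0,0],"twist":[0,0,0],"hand":-1}], "force": 15}}

```text
clock: 29.72
tool_pos: [0.4566, 0.0249, 0.0696]
eef_rot: [0.052, 0.999, 0.002, 0.001]
contact_force: [-0.5, 0.4, 6.3]
opening: 0.16
finger_force: 15.0
```

Emit:
{"fn": "step_arm", "kwargs": {"motion": [{"dp":[0,0,0],"twist":[0,0,0],"hand":-1},{"dp":[0,0,-4],"twist":[0,0,0],"hand":-1},{"dp":[0,0,-7],"twist":[0,0,0],"hand":-1},{"dp":[0,0,-7],"twist":[0,0,0],"hand":-1}], "force": 50}}

```text
clock: 30.22
tool_pos: [0.4563, 0.0248, 0.076]
eef_rot: [0.052, 0.999, 0.002, 0.0]
contact_force: [-0.4, 0.3, -2.4]
opening: 0.15
finger_force: 50.0
```

```bash
python3 - <<'E'
from h import *
s=r.get_state();print(s['clock'],s['tool_pos'].round(4),s['q'].round(2),s['contact_force'].round(1),s['opening'],s['finger_force'])
c=cam('side');P=c['P'].reshape(-1,3)
m=np.all((P>[.485,-.04,.07])&(P<[.60,.08,.12]),1)
z=np.percentile(P[m][:,2],99);k=m&(P[:,2]>z-.006);print('rim',z,cv2.minEnclosingCircle((P[k][:,:2]*1000).astype(np.float32)),k.sum())
move(173.9,90,[.5375,.0217,.072])
E
```

```text
30.225 [0.4563 0.0248 0.076 ] [-0.1   0.84 -0.09  2.2   0.51  0.12  0.8 ] [-0.4  0.3 -2.4] 0.1500512703134585 49.99578768387437
rim 0.09987372591855478 ((528.6911010742188, 16.30830955505371), 41.447383880615234) 423
dp [-81.1   5.4   0.9] twist [ 0.003 -0.     0.002] rows 1.3
```

Emit:
{"fn": "step_arm", "kwargs": {"motion": [{"dp":[-25,2,0],"twist":[0,0,0],"hand":-1},{"dp":[-50,3,0],"twist":[0,0,0],"hand":-1},{"dp":[-70,5,0],"twist":[0,0,0],"hand":-1},{"dp":[-81,5,0],"twist":[0,0,0],"hand":-1},{"dp":[-81,5,2],"twist":[0,0,0],"hand":-1}]}}

```text
clock: 30.9
tool_pos: [0.5377, 0.0211, 0.0737]
eef_rot: [0.053, 0.999, 0.002, 0.0]
contact_force: [-0.5, -0.2, -3.8]
opening: 0.151
finger_force: 50.0
```

Emit:
{"fn": "step_arm", "kwargs": {"motion": [{"dp":[0,0,2],"twist":[0,0,0],"hand":-1},{"dp":[0,0,4],"twist":[0,0,0],"hand":-1},{"dp":[0,0,5],"twist":[0,0,0],"hand":-1},{"dp":[0,0,5],"twist":[0,0,0],"hand":-0.4},{"dp":[0,0,5],"twist":[0,0,0],"hand":0}]}}

```text
clock: 31.52
tool_pos: [0.5379, 0.0216, 0.0692]
eef_rot: [0.052, 0.999, 0.002, 0.001]
contact_force: [-0.7, 0.4, -0.3]
opening: 0.355
finger_force: 0.0
```

```bash
python3 - <<'E'
from h import *
s=r.get_state();print(s['clock'],s['tool_pos'].round(4),s['q'].round(2),s['contact_force'].round(1),s['opening'],s['finger_force'])
c=cam('side');save(c,'s6.png');P=c['P'].reshape(-1,3)
E
```

```text
31.525 [0.5379 0.0216 0.0692] [ 0.    0.89 -0.21  1.96  0.49  0.34  0.87] [-0.7  0.4 -0.3] 0.35454424196042206 0.0
```

View pics/s6.png

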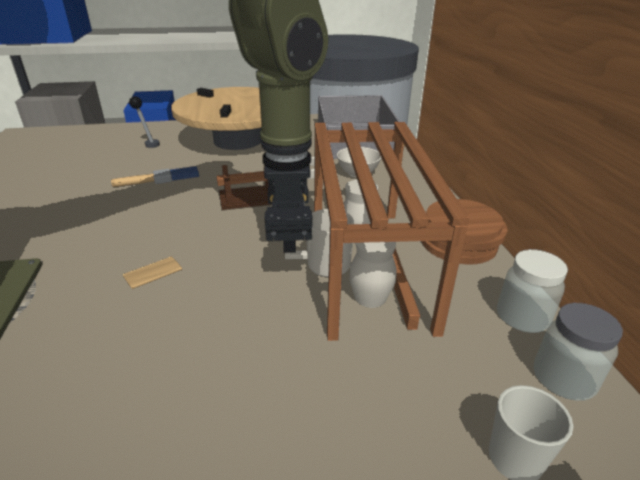

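The side picture shows the mug (330,240) standing half under the rack, fingers open at its handle (295,250) and clear of the front slat. Next: back off upward and swing the wrist over to the other bend.

```bash
cat >> h.py <<'E'
def move2(delta,theta,gp,psi=174):
    """vertical tool with x along psi, tilted so that z leans theta deg towards heading delta"""
    p,d=np.radians(psi),np.radians(delta)
    x=np.array([np.cos(p),np.sin(p),0]);z=np.array([0,0,-1.]);R0=np.stack([x,np.cross(z,x),z],1)
    ax=np.cross(z,[np.cos(d),np.sin(d),0]);M=R.from_rotvec(ax*np.radians(theta)).as_matrix()@R0
    t=np.array(gp)-.003*M[:,2]
    s=r.get_state();C=R.from_quat(s['eef_rot']).as_matrix();tw=R.from_matrix(C.T@M).as_rotvec()
    print('dp',((C.T@(t-s['tool_pos']))*1000).round(1),'twist',tw.round(3),'rows',round(max(np.degrees(np.linalg.norm(tw))/10.7,np.linalg.norm(t-s['tool_pos'])/.0625),1))
E
python3 - <<'E'
from h import *
move2(-96,0,[.5,.03,.24]);move2(-96,25,[.5,.03,.24])
E
```

```text
dp [  38.4    5.1 -173.9] twist [0.004 0.001 0.001] rows 2.9
dp [  38.4    6.3 -173.6] twist [0.44  0.001 0.   ] rows 2.8
```

Emit:
{"fn": "step_arm", "kwargs": {"motion": [{"dp":[0,0,-25],"twist":[0,0,0],"hand":0},{"dp":[0,0,-75],"twist":[0,0,0],"hand":0},{"dp":[20,3,-125],"twist":[0,0,0],"hand":0},{"dp":[38,5,-174],"twist":[0.15,0,0],"hand":0},{"dp":[38,6,-174],"twist":[0.3,0,0],"hand":0}]}}

```text
clock: 32.2
tool_pos: [0.5015, 0.0304, 0.247]
eef_rot: [0.053, 0.987, -0.148, -0.004]
contact_force: [0.4, -0.2, -1.4]
opening: 0.498
finger_force: 0.0
```

Emit:
{"fn": "step_arm", "kwargs": {"motion": [{"dp":[0,0,0],"twist":[0.07,0,0],"hand":0},{"dp":[0,0,0],"twist":[0.14,0,0],"hand":0},{"dp":[0,0,0],"twist":[0.14,0,0],"hand":0}]}}

```text
clock: 32.58
tool_pos: [0.5004, 0.0325, 0.2424]
eef_rot: [0.049, 0.975, -0.216, -0.011]
contact_force: [-1.0, 0.1, -0.1]
opening: 0.499
finger_force: 0.0
```

```bash
python3 - <<'E'
from h import *
s=r.get_state();print(s['clock'],s['tool_pos'].round(4),s['q'].round(2))
move2(-70,30,[.5,.03,.2]);move2(-40,35,[.5,.03,.2]);move2(-6,35,[.5,.03,.2])
E
```

```text
32.575 [0.5004 0.0325 0.2424] [-0.31  0.64 -0.13  1.88  0.57  0.94  0.64]
dp [ 0.7 15.7 36.6] twist [ 0.037 -0.221  0.052] rows 1.2
dp [ 1.5 15.5 36.9] twist [-0.084 -0.491  0.112] rows 2.7
dp [ 1.8 14.6 37.3] twist [-0.421 -0.601  0.136] rows 4.0
```

Emit:
{"fn": "step_arm", "kwargs": {"motion": [{"dp":[0,8,18],"twist":[0.02,-0.11,0.03],"hand":0},{"dp":[1,16,37],"twist":[0.037,-0.221,0.05],"hand":0},{"dp":[1,16,37],"twist":[0.0,-0.35,0.08],"hand":0},{"dp":[1,15,37],"twist":[-0.084,-0.49,0.11],"hand":0},{"dp":[1,15,37],"twist":[-0.084,-0.49,0.11],"hand":0}]}}

```text
clock: 33.2
tool_pos: [0.5044, 0.0227, 0.2061]
eef_rot: [0.052, 0.951, -0.204, 0.225]
contact_force: [0.3, -0.6, 0.2]
opening: 0.503
finger_force: 0.0
```

```bash
python3 - <<'E'
from h import *
s=r.get_state();print(s['clock'],s['tool_pos'].round(4),s['q'].round(2))
move2(-20,35,[.5,.03,.2]);move2(-6,35,[.5,.03,.18])
E
```

```text
33.2 [0.5044 0.0227 0.2061] [-0.62  0.67  0.22  2.31  1.67  0.45 -0.63]
dp [ 7.1  7.4 -2.8] twist [-0.23  -0.107  0.074] rows 1.4
dp [16.2 14.3 13.6] twist [-0.37  -0.124  0.113] rows 2.2
```

Emit:
{"fn": "step_arm", "kwargs": {"motion": [{"dp":[3,4,0],"twist":[-0.11,-0.05,0.04],"hand":0},{"dp":[7,7,-3],"twist":[-0.23,-0.107,0.074],"hand":0},{"dp":[12,11,5],"twist":[-0.3,-0.115,0.095],"hand":0},{"dp":[16,14,14],"twist":[-0.37,-0.124,0.113],"hand":0},{"dp":[16,14,14],"twist":[-0.37,-0.124,0.113],"hand":0}]}}

```text
clock: 33.83
tool_pos: [0.4978, 0.0271, 0.1816]
eef_rot: [0.052, 0.953, -0.018, 0.298]
contact_force: [0.4, 0.2, -0.3]
opening: 0.497
finger_force: 0.0
```

```bash
python3 - <<'E'
from h import *
s=r.get_state();print(s['clock'],s['tool_pos'].round(4),s['q'].round(2))
c=cam('wrist');P=c['P'].reshape(-1,3);C=c['pixels'].reshape(-1,3).astype(float)
c=cam('scene');Q=c['P'].reshape(-1,3);D=c['pixels'].reshape(-1,3).astype(float)
c=cam('side');S=c['P'].reshape(-1,3);E=c['pixels'].reshape(-1,3).astype(float);print(find(c,'side','mug')[:2],find(c,'side','mug_handle')[:2])
for n,A,B in(('wrist',P,C),('scene',Q,D),('side',S,E)):
    m=np.all((A>[.555,-.04,.088])&(A<[.68,.07,.1]),1)&(np.ptp(B,axis=1)<30)
    if m.sum()>20: print(n,'rim',cv2.minEnclosingCircle((A[m][:,:2]*1000).astype(np.float32)),m.sum())
    m=np.all((A>[.52,-.04,.03])&(A<[.565,.07,.088]),1)&(np.ptp(B,axis=1)<30)
    if m.sum()>20: print(n,'handle',np.percentile(A[m],[5,50,95],axis=0).round(4).tolist())
move2(-6,35,[.47,.03,.12]);move2(-6,35,[.53,.022,.055])
E
```

```text
33.825 [0.4978 0.0271 0.1816] [-0.11  0.71 -0.28  2.54  2.55  0.78 -1.39]
[(0.87, array([ 0.5829, -0.0013,  0.0613]))] []
wrist rim ((606.5890502929688, 15.232712745666504), 40.717533111572266) 3375
wrist handle [[0.5289, 0.0163, 0.0352], [0.5303, 0.0226, 0.075], [0.5592, 0.0292, 0.084]]
scene rim ((606.1583862304688, 13.114437103271484), 40.71022415161133) 289
scene handle [[0.5345, 0.0125, 0.0317], [0.5403, 0.0167, 0.0502], [0.5607, 0.0242, 0.0836]]
side rim ((606.6491088867188, 11.915938377380371), 40.719669342041016) 262
side handle [[0.5309, 0.0113, 0.0303], [0.54, 0.0142, 0.0736], [0.5624, 0.0226, 0.083]]
dp [59.7 -3.9 31.8] twist [-0.001  0.     0.002] rows 1.1
dp [ 47.4  -5.5 119.8] twist [-0.001  0.     0.002] rows 2.1
```

Emit:
{"fn": "step_arm", "kwargs": {"motion": [{"dp":[10,0,25],"twist":[0,0,0],"hand":0},{"dp":[25,-2,60],"twist":[0,0,0],"hand":0},{"dp":[38,-4,95],"twist":[0,0,0],"hand":0},{"dp":[45,-5,116],"twist":[0,0,0],"hand":0},{"dp":[45,-5,120],"twist":[0,0,0],"hand":0}]}}

```text
clock: 34.7
tool_pos: [0.5299, 0.0223, 0.0569]
eef_rot: [0.049, 0.953, -0.017, 0.299]
contact_force: [0.6, 1.2, -0.2]
opening: 0.502
finger_force: 0.0
```

```bash
python3 - <<'E'
from h import *
s=r.get_state();print(s['clock'],s['tool_pos'].round(4),s['q'].round(2),s['contact_force'].round(1))
move2(-6,35,[.5345,.0222,.055])
E
```

```text
34.7 [0.5299 0.0223 0.0569] [-0.07  1.06 -0.29  2.47  2.68  1.05 -1.44] [ 0.6  1.2 -0.2]
dp [-2.6  0.4  1.2] twist [-0.002 -0.002  0.002] rows 0.0
```

Emit:
{"fn": "step_arm", "kwargs": {"motion": [{"dp":[-2,0,1],"twist":[0,0,0],"hand":-0.3},{"dp":[-2,0,1],"twist":[0,0,0],"hand":-1},{"dp":[-2,0,1],"twist":[0,0,0],"hand":-1},{"dp":[-2,0,1],"twist":[0,0,0],"hand":-1},{"dp":[-2,0,1],"twist":[0,0,0],"hand":-1}], "force": 15}}

```text
clock: 35.33
tool_pos: [0.5318, 0.0216, 0.059]
eef_rot: [0.05, 0.953, -0.016, 0.3]
contact_force: [-2.5, 0.3, 6.2]
opening: 0.154
finger_force: 15.0
```

Emit:
{"fn": "step_arm", "kwargs": {"motion": [{"dp":[0,0,0],"twist":[0,0,0],"hand":-1},{"dp":[0,0,0],"twist":[0,0,0],"hand":-1},{"dp":[-1,0,-2],"twist":[0,0,0],"hand":-1},{"dp":[-2,0,-3],"twist":[0,0,0],"hand":-1},{"dp":[-2,0,-3],"twist":[0,0,0],"hand":-1}], "force": 50}}

```text
clock: 35.95
tool_pos: [0.5314, 0.0212, 0.0616]
eef_rot: [0.05, 0.953, -0.017, 0.299]
contact_force: [0.2, -0.5, -2.4]
opening: 0.148
finger_force: 50.0
```

```bash
cat > m.py <<'E'
from h import *
def rim():
    for n in('scene','side'):
        c=cam(n);A=c['P'].reshape(-1,3);B=c['pixels'].reshape(-1,3).astype(float)
        m=np.all((A>[.555,-.04,.06])&(A<[.73,.055,.115]),1)&(np.ptp(B,axis=1)<30)
        z=np.percentile(A[m][:,2],99);k=m&(A[:,2]>z-.006)
        (x,y),rd=cv2.minEnclosingCircle((A[k][:,:2]*1000).astype(np.float32))
        d=np.array([x/1000-.6742,y/1000-.003]);print(n,'mug',round(x,1),round(y,1),'r',round(rd,1),'rimz',z.round(4),'rack x,y',round(d@[.9943,-.1063]*1000,1),round(d@[.1063,.9943]*1000,1))
    return c
s=r.get_state();print(s['clock'],s['tool_pos'].round(4),s['q'].round(2),s['contact_force'].round(1),round(s['opening'],3),s['finger_force'].round(1))
c=rim();save(c,'side_%.0f.png'%(s['clock']*1000))
E
python3 - <<'E'
from m import *
move2(-6,35,[.5345+.0633-.0,.0222-.0068,.057])
E
```

```text
Traceback (most recent call last):
  File "m.py", line 10, in <module>
    s=r.get_state();print(s['clock'],s['tool_pos'].round(4),s['q'].round(2),s['contact_force'].round(1),round(s['opening'],3),s['finger_force'].round(1))
                                                                                                                              ^^^^^^^^^^^^^^^^^^^^^^^
AttributeError: 'float' object has no attribute 'round'
```

```bash
sed -i "s/s\['finger_force'\].round(1)/s['finger_force']/" m.py; python3 - <<'E'
from m import *
R0=R.from_quat(s['eef_rot']).as_matrix();print((R0.T@np.array([.055*.9943,-.055*.1063,0])*1000).round(1))
E
```

```text
35.95 [0.5314 0.0212 0.0616] [-0.06  1.04 -0.29  2.47  2.68  1.03 -1.44] [ 0.2 -0.5 -2.4] 0.148 49.99929651618004
scene mug 606.6 13.0 r 40.4 rimz 0.0971 rack x,y -68.2 2.8
side mug 607.8 11.4 r 40.4 rimz 0.0964 rack x,y -66.9 1.3
[-45.1  -0.1  31.4]
```

Emit:
{"fn": "step_arm", "kwargs": {"motion": [{"dp":[-10,1,7],"twist":[0,0,0],"hand":-1},{"dp":[-20,1,14],"twist":[0,0,0],"hand":-1},{"dp":[-30,2,21],"twist":[0,0,0],"hand":-1},{"dp":[-39,2,27],"twist":[0,0,0],"hand":-1},{"dp":[-45,2,31],"twist":[0,0,0],"hand":-1}]}}

```text
clock: 36.67
tool_pos: [0.5867, 0.0174, 0.0622]
eef_rot: [0.05, 0.953, -0.017, 0.299]
contact_force: [-0.9, -0.4, -3.3]
opening: 0.15
finger_force: 50.0
```

```bash
python3 m.py
```

```text
36.675 [0.5867 0.0174 0.0622] [-0.04  1.   -0.25  2.31  2.68  0.83 -1.36] [-0.9 -0.4 -3.3] 0.15 49.99962240457535
scene mug 629.9 3.2 r 70.7 rimz 0.102 rack x,y -44.1 -4.5
side mug 574.0 6.9 r 27.3 rimz 0.113 rack x,y -100.0 -6.7
```

Emit:
{"fn": "step_arm", "kwargs": {"motion": [{"dp":[-1.6,0,1.1],"twist":[0,0,0],"hand":-1},{"dp":[-2.5,0,1.7],"twist":[0,0,0],"hand":-1},{"dp":[-3.3,0,2.3],"twist":[0,0,0],"hand":-1},{"dp":[-4.1,0,2.9],"twist":[0,0,0],"hand":-1}]}}

```text
clock: 37.28
tool_pos: [0.5913, 0.0171, 0.0622]
eef_rot: [0.05, 0.953, -0.017, 0.3]
contact_force: [0.9, -0.2, -3.9]
opening: 0.15
finger_force: 50.0
```

Emit:
{"fn": "step_arm", "kwargs": {"motion": [{"dp":[-0.8,0,0.6],"twist":[0,0,0],"hand":-1},{"dp":[-0.8,0,0.6],"twist":[0,0,0],"hand":-1}]}}

```text
clock: 37.52
tool_pos: [0.5925, 0.017, 0.0623]
eef_rot: [0.05, 0.953, -0.017, 0.3]
contact_force: [0.0, 0.5, -2.7]
opening: 0.149
finger_force: 50.0
```

Emit:
{"fn": "step_arm", "kwargs": {"motion": [{"dp":[-0.8,0,0.6],"twist":[0,0,0],"hand":-1},{"dp":[-0.8,0,0.6],"twist":[0,0,0],"hand":-1}]}}

```text
clock: 37.78
tool_pos: [0.5935, 0.0169, 0.0622]
eef_rot: [0.05, 0.953, -0.017, 0.3]
contact_force: [-0.1, 0.2, -3.0]
opening: 0.15
finger_force: 50.0
```

Emit:
{"fn": "step_arm", "kwargs": {"motion": [{"dp":[-0.8,0,0.6],"twist":[0,0,0],"hand":-1},{"dp":[-0.8,0,0.6],"twist":[0,0,0],"hand":-1}]}}

```text
clock: 38.02
tool_pos: [0.5945, 0.0168, 0.0622]
eef_rot: [0.05, 0.953, -0.017, 0.3]
contact_force: [-0.2, -1.1, -3.0]
opening: 0.151
finger_force: 50.0
```

```bash
python3 - <<'E'
from h import *
s=r.get_state();print(s['tool_pos'].round(4),s['contact_force'].round(1))
# rail, slats, mug refit
for n in('scene','side'):
    c=cam(n);A=c['P'].reshape(-1,3);B=c['pixels'].reshape(-1,3).astype(float)
    g=np.ptp(B,axis=1)<30
    d=A[:,:2]-[.6742,.003];X=d@np.array([.9943,-.1063]);Y=d@np.array([.1063,.9943])
    rail=(~g)&(A[:,2]>.005)&(A[:,2]<.036)&(X>.02)&(X<.09)&(abs(Y)<.17)&(B[:,0]-B[:,2]>25)
    top=rail&(A[:,2]>.026)
    if top.sum()>10: print(n,'railtop X range',np.percentile(X[top],[2,50,98]).round(4),top.sum(),'slope',np.polyfit(Y[top],X[top],1).round(3))
    m=g&(A[:,2]>.089)&(A[:,2]<.101)&(np.hypot(X+.005,Y-.003)<.05)
    if m.sum()>15:
        q=np.c_[X[m],Y[m]]*1000;print(n,'rim',cv2.minEnclosingCircle(q.astype(np.float32)),m.sum(),np.percentile(q,[1,99],axis=0).round(1).tolist())
    save(c,n+'_late.png')
E
```

```text
[0.5945 0.0168 0.0622] [-0.2 -1.1 -3. ]
scene railtop X range [0.0389 0.0449 0.0716] 1037 slope [0.016 0.045]
scene rim ((-5.314314842224121, 5.215090751647949), 40.58771896362305) 281 [[-43.8, -33.4], [29.8, 42.3]]
side railtop X range [0.0355 0.0444 0.079 ] 640 slope [0.09  0.053]
side rim ((-3.2825257778167725, 4.897188186645508), 39.56845474243164) 122 [[-38.0, -11.4], [34.7, 42.7]]
```

View pics/scene_late.png

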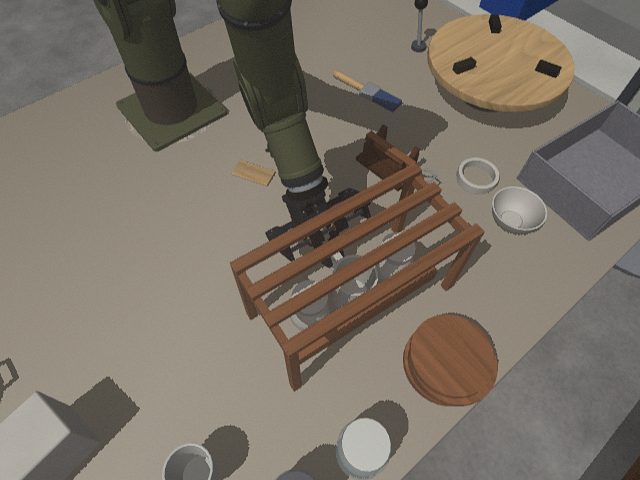

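The scene picture shows the mug (358,272) between the jars at (308,300) and (400,248), with the gripper at (320,220) in front of the front slat. I'll creep to contact.

Emit:
{"fn": "step_arm", "kwargs": {"motion": [{"dp":[-0.8,0,0.6],"twist":[0,0,0],"hand":-1},{"dp":[-0.8,0,0.6],"twist":[0,0,0],"hand":-1}]}}

```text
clock: 38.38
tool_pos: [0.5955, 0.0167, 0.0622]
eef_rot: [0.05, 0.953, -0.017, 0.3]
contact_force: [0.1, 0.1, -3.5]
opening: 0.151
finger_force: 50.0
```

Emit:
{"fn": "step_arm", "kwargs": {"motion": [{"dp":[-0.4,0,0.3],"twist":[0,0,0],"hand":-1},{"dp":[-0.4,0,0.3],"twist":[0,0,0],"hand":-1}]}}

```text
clock: 38.62
tool_pos: [0.5959, 0.0166, 0.0622]
eef_rot: [0.05, 0.953, -0.017, 0.3]
contact_force: [0.1, -0.3, -2.7]
opening: 0.151
finger_force: 50.0
```

Emit:
{"fn": "step_arm", "kwargs": {"motion": [{"dp":[-0.8,0,0.6],"twist":[0,0,0],"hand":-1},{"dp":[-0.8,0,0.6],"twist":[0,0,0],"hand":-1}]}}

```text
clock: 38.88
tool_pos: [0.5967, 0.0165, 0.062]
eef_rot: [0.05, 0.953, -0.017, 0.299]
contact_force: [-0.2, 0.3, -4.0]
opening: 0.154
finger_force: 50.0
```

Emit:
{"fn": "step_arm", "kwargs": {"motion": [{"dp":[-0.4,0,0.3],"twist":[0,0,0],"hand":-1},{"dp":[-0.4,0,0.3],"twist":[0,0,0],"hand":-1}]}}

```text
clock: 39.12
tool_pos: [0.5968, 0.0166, 0.0619]
eef_rot: [0.05, 0.953, -0.017, 0.299]
contact_force: [-2.1, 0.7, -2.9]
opening: 0.148
finger_force: 50.0
```

Light contact with the rail. Lower and release.

Emit:
{"fn": "step_arm", "kwargs": {"motion": [{"dp":[0.6,0,0.8],"twist":[0,0,0],"hand":-1},{"dp":[1.1,0,1.6],"twist":[0,0,0],"hand":-1},{"dp":[1.5,0,2.1],"twist":[0,0,0],"hand":-1},{"dp":[1.5,0,2.1],"twist":[0,0,0],"hand":-1}]}}

```text
clock: 39.62
tool_pos: [0.5964, 0.0166, 0.0593]
eef_rot: [0.05, 0.953, -0.017, 0.299]
contact_force: [-5.3, 0.1, 0.6]
opening: 0.15
finger_force: 50.0
```

Emit:
{"fn": "step_arm", "kwargs": {"motion": [{"dp":[0.3,0,0.4],"twist":[0,0,0],"hand":-1},{"dp":[0.3,0,0.4],"twist":[0,0,0],"hand":-1}]}}

```text
clock: 39.88
tool_pos: [0.5963, 0.0166, 0.059]
eef_rot: [0.049, 0.953, -0.017, 0.299]
contact_force: [-6.5, 0.6, 1.4]
opening: 0.155
finger_force: 50.0
```

Emit:
{"fn": "step_arm", "kwargs": {"motion": [{"dp":[0,0,0],"twist":[0,0,0],"hand":-0.6},{"dp":[0,0,0],"twist":[0,0,0],"hand":-0.3},{"dp":[0,0,0],"twist":[0,0,0],"hand":-0.1},{"dp":[0,0,0],"twist":[0,0,0],"hand":-0.1}]}}

```text
clock: 40.38
tool_pos: [0.5978, 0.0164, 0.0592]
eef_rot: [0.05, 0.952, -0.017, 0.3]
contact_force: [0.4, 0.0, 0.2]
opening: 0.45
finger_force: 0.0
```

Emit:
{"fn": "step_arm", "kwargs": {"motion": [{"dp":[0,0,-10],"twist":[0,0,0],"hand":-0.1},{"dp":[0,0,-30],"twist":[0,0,0],"hand":-0.1},{"dp":[0,0,-60],"twist":[0,0,0],"hand":-0.1},{"dp":[0,0,-90],"twist":[0,0,0],"hand":-0.1},{"dp":[0,0,-90],"twist":[0,0,0],"hand":-0.1}]}}

```text
clock: 41.0
tool_pos: [0.5448, 0.0223, 0.135]
eef_rot: [0.049, 0.953, -0.016, 0.3]
contact_force: [0.2, 0.1, -0.0]
opening: 0.453
finger_force: 0.0
```

```bash
python3 - <<'E'
from h import *
from scipy.optimize import least_squares
s=r.get_state();print(s['clock'],s['tool_pos'].round(4),s['contact_force'].round(1),s['finger_force'])
for n in('scene','side'):
    c=cam(n);A=c['P'].reshape(-1,3);B=c['pixels'].reshape(-1,3).astype(float);g=np.ptp(B,axis=1)<30
    d=A[:,:2]-[.6742,.003];X=d@np.array([.9943,-.1063]);Y=d@np.array([.1063,.9943])
    m=g&(A[:,2]>.089)&(A[:,2]<.101)&(np.hypot(X+.003,Y-.004)<.05)
    q=np.c_[X[m],Y[m]]*1000;print(n,'mug rim',cv2.minEnclosingCircle(q.astype(np.float32)),m.sum(),'z',np.percentile(A[m][:,2],[50,99]).round(4))
    h=g&(A[:,2]>.03)&(A[:,2]<.088)&(X<-.05)&(X>-.1)&(abs(Y)<.05)
    if h.sum()>10: print('handle',np.c_[X[h],Y[h]].mean(0).round(4),h.sum())
    for x0 in ([.681,.098],[.657,-.083]):
        k=g&(A[:,2]>.104)&(A[:,2]<.114)&(np.hypot(*(A[:,:2]-x0).T)<.04)
        if k.sum()>10: print('jar',cv2.minEnclosingCircle((A[k][:,:2]*1000).astype(np.float32)),k.sum())
    t=(A[:,2]>.058)&(A[:,2]<.067)&(B[:,0]-B[:,2]>25)&(abs(A[:,0]-.48)<.09)&(abs(A[:,1]-.29)<.012)
    print('tool',t.sum(),A[t].mean(0).round(4))
    save(c,n+'_end.png')
E
```

```text
41.0 [0.5448 0.0223 0.135 ] [ 0.2  0.1 -0. ] 0.0
scene mug rim ((-4.6033735275268555, 4.690968990325928), 40.48674392700195) 256 z [0.0938 0.0972]
handle [-0.0647  0.0029] 121
jar ((681.4632568359375, 98.48503112792969), 30.396963119506836) 374
jar ((656.3361206054688, -82.91960144042969), 30.768463134765625) 440
tool 377 [0.4809 0.2886 0.0618]
side mug rim ((-2.430711030960083, 6.178516864776611), 39.04176330566406) 110 z [0.0937 0.0964]
handle [-0.0754 -0.0004] 207
jar ((681.156005859375, 96.958740234375), 30.593097686767578) 200
jar ((656.7537231445312, -86.38150787353516), 29.809955596923828) 427
tool 78 [0.446  0.2869 0.0618]
```

View pics/side_end.png

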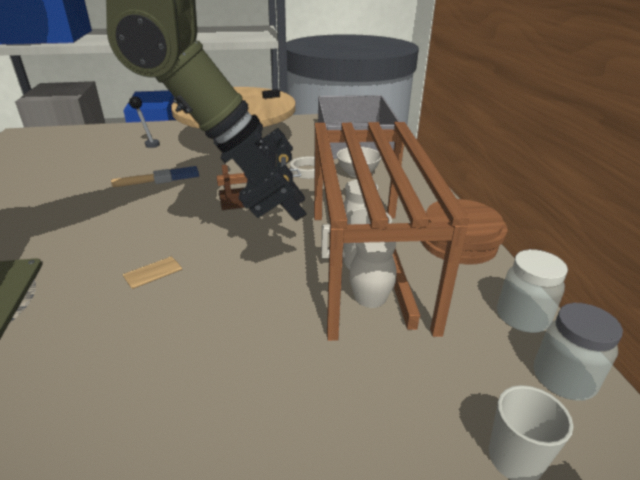

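The side picture shows the gripper clear of the mug, whose handle is at (326,245) just inside the rack front. The jars are undisturbed and the tool is still in its rest at (240,185). I'll hand in.

```bash
python3 -c "
from plant import r
print(r.finish_job())"
```

```text
the job is handed in; nothing more can be done
None
```

The job is handed in at about 41 s of the 64 s allowed: the turning tool lies released in both forks, and the mug stands upright against the back rail between the undisturbed jars, handle to the front. The hand-in call returned no verdict, so this rests on my last camera measurements.

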